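Clear the dryer's catch tray into the tote

TASK

Move the two finished rectangular tins from the dryer's sloping catch tray into the grey tote, so that they lie flat, lid up, side by side (not stacked) on the layer board inside. Set each one down gently: the height of the board is not known, so feel for it, and neither drop the tins nor ram them down. Leave the round tin in the tray and everything else on the bench where it is.

Things in the scene. Friction and masses are not known exactly. Their poses are not given: they have to be found in the camera images.
- tin_a_center (a point): finished rectangular lidded aluminium tin (two alike), 110 (x) by 54 (y) by 32 mm high, 0.15 to 0.31 kg, white printed panel on the lid. Lies lid up in one of the tray's three lanes, long side up the slope; at least 25 mm free beside its long sides: grip across the 54 mm. Point: its centre, half-way up; x along its length, z out through the lid (square to the slope at the start)
- tin_b_center (a point): finished rectangular lidded aluminium tin (two alike), 110 (x) by 54 (y) by 32 mm high, 0.15 to 0.31 kg, white printed panel on the lid. Lies lid up in one of the tray's three lanes, long side up the slope; at least 25 mm free beside its long sides: grip across the 54 mm. Point: its centre, half-way up; x along its length, z out through the lid (square to the slope at the start)
- round_tin_center (a point): closed round aluminium tin of another job, 68 mm across, 32 mm high, lying in the remaining lane of the catch tray, to be left there. Point: its centre, half-way up
- catch_tray: fixed catch tray at the end of a dryer belt: rubber-lined floor 200 (x, up the slope) by 340 mm (y), sloping 28 degrees, falling towards the robot; side walls 25 mm, lip at the low end 17 mm high; belt beyond the high end, its sides 205 mm above the bench. Origin: centre of the floor, 115 mm above the bench; z square to it. Stands left or right, the tote on the other side. Lanes 108 mm apart
- tote: fixed grey tote, open on top, outside 200 (x) by 280 (y) by 120 mm high, walls 5 mm, rim 6 mm wider. Origin: centre of its underside, on the bench; z up. In it lies a level brown card layer board, 186 by 266 mm, on packing that gives 1 mm for 8 N. Its top is 35 to 100 mm above the origin, different each time and not measured: feel for it with the tin
- ink_jar: black ink jar with a white cap, 68 mm across, 85 mm high; leave alone. Origin: centre of its underside
- spray_can: standing spray can, 56 mm across, 120 mm high; leave alone. Origin: centre of its underside
- tape_roll: lying roll of paper tape, 104 mm across, 25 mm high; leave alone. Origin: centre of its underside
- spatula_grip (a point): ink spatula lying flat on the bench; leave alone. Point: on its handle
- squeegee: wooden squeegee, 160 mm long, 74 mm high, standing on its handle; leave alone. Origin: centre of its underside
- ink_tub: plain white tub, 100 mm across, 100 mm high; leave alone. Origin: centre of its underside
Not all that is in view belongs to the job. Leave any blue or yellow look-alike of the part that bears tin_b_center alone. What is shaped like the part that bears tin_a_center but black is not meant.

How it is judged:
By the outcome, as a careful person would: the job done as asked, in the order asked, and still so for the second after the job is handed in, with the robot touching nothing.
It also fails if it takes over 56 s, if anything falls off the work surface, if the arm or the gripper's body presses on something with over 40 N, if the wrist force passes 120 N, or if a joint passes its speed limit or range.

ROBOT

A 6-joint arm with a two-finger parallel gripper is mounted at the origin on the work surface. World frame = base frame: x ahead of the robot, y to its left, z up, the work surface at z = 0. Lengths are in m, angles in rad, forces in N, time in s.
With the tool pointing down it reaches from about 0.3 to 0.775 m from the base axis. Payload 14.6 kg.
Tool frame: the origin (TCP) lies at the very end of the fingers, on their centre line; the grasp point (between the pads) lies 19 mm behind it; z points along the fingers, y is the direction in which the jaws open and shut (so a half turn about z gives the same grasp; the last joint's range is limited). The gripper opens to 94 mm and grips with 3 to 60 N. Pads are 16 mm wide; open, the fingers measure 119 mm over their backs; the gripper's body (75 mm by 177 mm) begins 78 mm behind the grasp point.
Start: joints at [-1.296, 0.3, 1.521, -0, 1.321, -0.067], TCP at [0.184, -0.518, 0.179] pointing down, gripper open.
Joint ranges: [-3.03, 3.03], [-0.79, 2.21], [0.23, 2.52], [-1.04, 4.18], [0, 3.07], [-2.55, 2.55]. Speed limits (rad/s): [2.22, 2.22, 2.57, 3.14, 3.14, 3.14].

INTERFACE

Orientations are given as [roll, pitch, yaw] about the fixed x, y, z axes, in that order (R = Rz(yaw) Ry(pitch) Rx(roll)).
In Python, from station import ctrl, vision, ticket gives the robot as it stands.
- The arm moves only by the tool step_arm, never from a script. Its argument "steps" is a list of rows, each an object of numbers: "x", "y", "z": the shift along the tool's x, y, z in m; "ax", "ay", "az": the turn, a rotation vector about the tool's x, y, z in degrees; "claw": the finger opening in m, from 0 to 0.094. A call has 1 to 5 rows; each row shifts and turns the pose as measured when the row begins, along the tool's axes as they then stand; what a row does not reach is not made up. A row lasts 1/12 s, in which the tool goes at most 41.7 mm and 7.16 degrees, less where a joint would pass 70% of its speed; a pose out of reach is approached as far as the arm can. A call with a gripper value outside its range is refused whole. The fingers move at their own pace and stop on an object; "grip_force" is the grip in N (left out, the last holds). Time passes only in rows, so rows that do not move let the fingers close. It gives the time, the measured TCP pose, the force and the opening at its end, in the units of the state.
- ctrl.get_obs(): the state, without advancing time (a new reading comes with each control period).
- vision.camera(name): name is "scene" or "top" or "wrist"; returns (picture, depth): 400x640x3 uint8, red, green, blue; 400x640 float32, m along the optical axis (not along the pixel's ray), 0 where there is no reading.
- vision.camera_params(name): a dict with "fov_y" (degrees; the focal length in pixels is half the picture's height over the tangent of half this angle, whatever the lens; pixels are square), "cx", "cy" (the principal point, pixels), "origin" and "attitude" of the camera in the world; the wrist camera has in their place "mount" (4x4, takes a point from camera to tool coordinates, whose origin is the TCP and whose axes are the flange's). Camera axes: x right, y up, looking along -z (the intrinsics and any distortion apply to the point x, -y, -z); pixel columns grow to the right and rows downward; lengths in m; the calibration is good to about 2 mm. A picture is of the moment at which its call begins: read the wrist's pose just before it. camera_params takes no time and is no camera call.
- ticket.hand_in(): hands the job in, once; it reports no verdict.
The state is a dict: "time_s": time; "qpos": joint angles; "joint_vel": joint speeds; "tau": joint torques, N m; "ee_pos": TCP position; "eef_rot": TCP orientation; "force": force on the tool from outside, world axes, zero at the start; "moment": the same for the moment, N m; "grip_width": finger opening in m.
Only numpy, scipy, OpenCV 4.12 (cv2) and the standard library are available. Lean on these libraries where they do the work, as an engineer would, in place of code of your own. Each camera call takes 0.05 s, during which the arm holds its last target.

## Working session

There is one attempt and no reset: what is moved stays moved. The work goes in short steps, Python scripts to look and compute and a tool call to move; the robot and the scene stay as the last step left them, time stands still between calls to the robot, and variables do not carry over. Pictures are saved under pics/ and viewed, and the job is handed in when it is done.

Besides the shell and the picture viewer there is one more tool, called after "Emit:" as name([rows], argument=value, ...), one row to a line, values as JSON. step_arm: Moves the arm, as the interface text tells. Its arguments: {"type":"object","properties":{"steps":{"type":"array"},"grip_force":{"type":"number"}},"required":["steps"]}

```bash
ls; mkdir -p pics; python3 - <<'E'
from station import ctrl, vision, ticket
import cv2, numpy as np
print(ctrl.get_obs())
for n in ("scene","top","wrist"):
    p,d=vision.camera(n)
    cv2.imwrite(f"pics/{n}0.png",p[:,:,::-1]); np.save(f"pics/{n}0.npy",d)
    print(n,vision.camera_params(n),d.min(),d.max())
E
```

```text
pics
{'time_s': 0.0, 'qpos': array([-1.29559957e+00,  3.00450737e-01,  1.52158283e+00, -4.13567427e-05,
        1.32071158e+00, -6.66035415e-02]), 'joint_vel': array([-0.00080846,  0.00202183, -0.00110341, -0.00050447, -0.00024573,
       -0.00081776]), 'tau': array([ 2.00848626e-03, -5.31809449e+01, -3.52735913e+01,  7.08672800e-02,
        2.43178447e-02, -7.34999594e-05]), 'ee_pos': array([ 0.18425406, -0.51790215,  0.17829678]), 'eef_rot': array([-3.14044005e+00, -3.67341154e-05,  3.41810536e-01]), 'force': array([ 0.33372438,  0.62523916, -0.06529575]), 'moment': array([ 0.01730137, -0.00071199, -0.03938728]), 'grip_width': 0.09411613181775778}
scene {'fov_y': 46.02945335525337, 'cx': 325.7192155500778, 'cy': 197.2879934677954, 'origin': array([ 0.87991912, -0.66283217,  1.37128379]), 'attitude': array([ 0.54329723, -0.01422067,  0.59047669])} 0.0 3.3024442
top {'fov_y': 43.79953488508388, 'cx': 311.4093504484638, 'cy': 199.30743209110466, 'origin': array([0.17568815, 0.00191848, 1.69383027]), 'attitude': array([ 0.19331912,  0.00721529, -1.54242475])} 0.0 2.7415745
wrist {'fov_y': 63.23418437613236, 'cx': 308.7270154696863, 'cy': 196.22586188179477, 'mount': array([[ 3.13413880e-04,  9.62067214e-01,  2.72812349e-01,
         7.92307156e-02],
       [ 9.99999460e-01, -3.12370851e-05, -1.03866829e-03,
         4.28096836e-04],
       [-9.90746842e-04,  2.72812528e-01, -9.62066704e-01,
        -2.06443698e-01],
       [ 0.00000000e+00,  0.00000000e+00,  0.00000000e+00,
         1.00000000e+00]])} 0.0 0.48749313
```

View pics/top0.png

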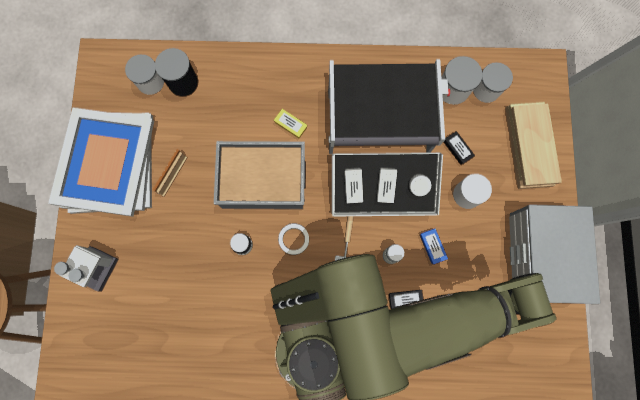

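View pics/scene0.png

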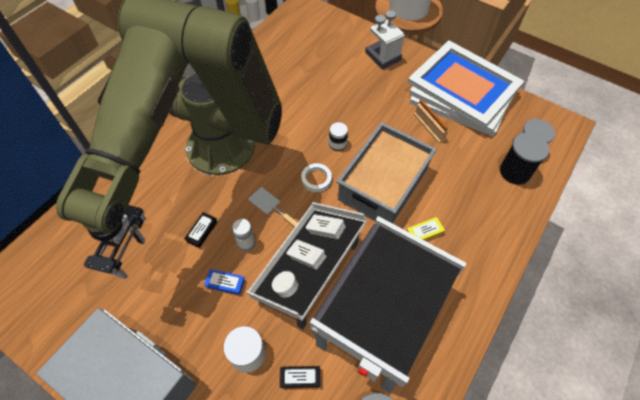

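View pics/wrist0.png

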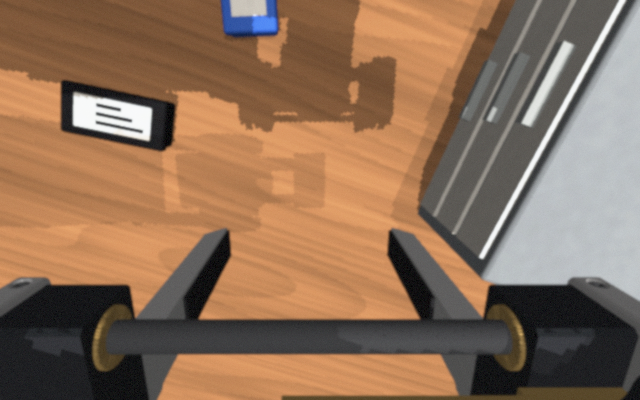

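Top view: tins at px (354,186) and (387,185), round tin at (420,185), tray around (386,184), tote at (260,174). The scene view agrees. Next I measure with depth and masks.

```bash
cat > h.py <<'E'
import numpy as np, cv2
from scipy.spatial.transform import Rotation as R
from station import ctrl, vision
def cam(name, obs=None):
    p=vision.camera_params(name); f=200/np.tan(np.radians(p['fov_y'])/2)
    if 'mount' in p:
        T=np.eye(4);T[:3,:3]=R.from_euler('xyz',obs['eef_rot']).as_matrix();T[:3,3]=obs['ee_pos']; T=T@p['mount']
    else:
        T=np.eye(4);T[:3,:3]=R.from_euler('xyz',p['attitude']).as_matrix();T[:3,3]=p['origin']
    return f,p['cx'],p['cy'],T
def cloud(d,c):
    f,cx,cy,T=c; v,u=np.mgrid[0:d.shape[0],0:d.shape[1]]
    P=np.stack([(u-cx)/f*d,-(v-cy)/f*d,-d],-1)@T[:3,:3].T+T[:3,3]
    P[d<=0]=np.nan; return P
E
python3 - <<'E'
from h import *
for n in ("top","scene"):
    P=cloud(np.load(f"pics/{n}0.npy"),cam(n))
    if n=="top":
        pts=dict(tinL=(354,173),tinL2=(354,199),tinR=(387,172),tinR2=(387,199),rnd=(420,185),floorHi=(370,158),floorLo=(370,208),board=(260,174),board2=(230,190),board3=(290,160),rim=(260,144),bench=(200,230),tub=(473,190),bench2=(320,30+30),can=(395,252),belt=(390,100))
    else:
        pts=dict(tin=(325,220),tin2=(305,250),rnd=(285,285),board=(390,170),bench=(200,350),bench2=(480,180),tub=(243,347))
    for k,(u,v) in pts.items(): print(n,k,np.round(P[v,u],4), np.round(np.nanmedian(P[v-1:v+2,u-1:u+2].reshape(-1,3),0),4))
E
```

```text
top tinL [ 0.5643 -0.1112  0.1597] [ 0.5638 -0.1112  0.1618]
top tinL2 [ 0.4886 -0.1153  0.1174] [ 0.4876 -0.1151  0.1213]
top tinR [ 0.5692 -0.2151  0.164 ] [ 0.5692 -0.2149  0.1649]
top tinR2 [ 0.4913 -0.2216  0.1182] [ 0.4905 -0.2212  0.1185]
top rnd [ 0.5333 -0.3219  0.1489] [ 0.5333 -0.3227  0.1452]
top floorHi [ 0.6155 -0.1618  0.1575] [ 0.6155 -0.1625  0.1522]
top floorLo [ 0.4688 -0.172   0.0712] [ 0.4682 -0.1715  0.0754]
top board [0.5697 0.1952 0.0921] [0.5691 0.1956 0.0927]
top board2 [0.5124 0.2912 0.0939] [0.5124 0.2912 0.0921]
top board3 [0.6211 0.0976 0.0895] [0.6211 0.0976 0.0897]
top rim [0.6639 0.1965 0.122 ] [0.6649 0.1972 0.1182]
top bench [0.3889 0.4024 0.0022] [3.892e-01 4.024e-01 2.000e-04]
top tub [ 0.5326 -0.505   0.0996] [ 0.533  -0.5053  0.0971]
top bench2 [ 1.0296  0.0068 -0.0023] [ 1.0315  0.0068 -0.0023]
top can [ 0.3214 -0.2468  0.117 ] [ 0.3214 -0.2465  0.117 ]
top belt [ 0.8021 -0.2218  0.1857] [ 0.8042 -0.2217  0.1857]
scene tin [ 0.5248 -0.1055  0.1478] [ 0.5246 -0.1033  0.1452]
scene tin2 [ 0.5305 -0.2163  0.1435] [ 0.5305 -0.2163  0.1431]
scene rnd [ 0.5481 -0.3352  0.1527] [ 0.5485 -0.3352  0.1522]
scene board [0.5819 0.1945 0.0942] [0.5819 0.1945 0.094 ]
scene bench [ 0.4232 -0.5852  0.0031] [ 4.219e-01 -5.852e-01 -2.000e-04]
scene bench2 [ 0.8415  0.4003 -0.0014] [ 0.8415  0.4005 -0.0014]
scene tub [ 0.544  -0.5216  0.0995] [ 0.5438 -0.5214  0.0994]
```

```bash
cat > m.py <<'E'
from h import *
for n in ("top","scene"):
    im=cv2.imread(f"pics/{n}0.png"); P=cloud(np.load(f"pics/{n}0.npy"),cam(n))
    hsv=cv2.cvtColor(im,cv2.COLOR_BGR2HSV)
    X,Y,Z=P[...,0],P[...,1],P[...,2]
    # tray floor: dark pixels in region
    reg=(X>.43)&(X<.64)&(Y>-.41)&(Y<-.03)
    fl=reg&(hsv[...,2]<70)&(Z>.05)&(Z<.175)
    Q=P[fl]
    for _ in range(4):
        A=np.c_[Q[:,:2],np.ones(len(Q))]; w,*_=np.linalg.lstsq(A,Q[:,2],rcond=None)
        r=A@w-Q[:,2]; Q=Q[abs(r)<.006]
    nz=np.array([-w[0],-w[1],1]);nz/=np.linalg.norm(nz)
    yaw=np.arctan2(w[1],w[0]); print(n,"floor slope",np.degrees(np.arccos(nz[2])),"yaw",np.degrees(yaw),len(Q),"z at .53,-.21",w@[.53,-.21,1])
    h=(P-Q.mean(0))@nz
    lid=reg&(h>.026)&(h<.040)
    lid=cv2.morphologyEx(lid.astype(np.uint8),cv2.MORPH_OPEN,np.ones((3,3)))
    N,L,S,C=cv2.connectedComponentsWithStats(lid)
    ex=np.array([np.cos(yaw),np.sin(yaw),0]);ex-=nz*(ex@nz);ex/=np.linalg.norm(ex);ey=np.cross(nz,ex)
    for i in range(1,N):
        if S[i,4]<150: continue
        q=P[L==i]; c=q.mean(0); uv=np.c_[(q-c)@ex,(q-c)@ey]
        (cc,sz,a)=cv2.minAreaRect((uv*1000).astype(np.float32))
        cen=c+ex*cc[0]/1e3+ey*cc[1]/1e3
        print(" blob",S[i],"mean",c.round(4),"rectcen",cen.round(4),"size",np.round(sz,1),"ang",round(a,1),"h",np.median(h[L==i]).round(4))
    # tote rim
    reg=(X>.42)&(X<.72)&(Y>.0)&(Y<.4)
    rim=reg&(Z>.112)&(Z<.128)
    q=P[rim]; cc,sz,a=cv2.minAreaRect((q[:,:2]*1000).astype(np.float32)); print(" rim",cc,sz,a)
    bd=reg&(hsv[...,1]>60)&(Z>.03)&(Z<.107); q=P[bd]
    b=cv2.minAreaRect((q[:,:2]*1000).astype(np.float32)); print(" board",b,np.median(q[:,2]),q[:,2].std(),len(q))
    wl=reg&(Z>.1)&(Z<.14); 
E
python3 m.py
```

```text
top floor slope 27.877202633564846 yaw 2.382341135472346 3471 z at .53,-.21 0.10665286341320679
 blob [378 169  19  34 483] mean [ 0.5307 -0.2178  0.1432] rectcen [ 0.529  -0.2174  0.1423] size [ 53.6 110.8] ang 86.1 h 0.032
 blob [345 170  18  33 486] mean [ 0.5258 -0.1118  0.1432] rectcen [ 0.5249 -0.1119  0.1427] size [108.9  53.7] ang 2.6 h 0.0322
 blob [411 176  20  20 288] mean [ 0.532  -0.3245  0.1422] rectcen [ 0.5323 -0.3243  0.1424] size [60.5 64. ] ang 11.0 h 0.0328
 rim (569.37109375, 195.1638641357422) (214.5010528564453, 293.2421875) 1.3165065050125122
 board ((572.9362182617188, 188.65089416503906), (186.40013122558594, 286.03167724609375), 1.5079362392425537) 0.09198345820146603 0.003992543836517571 4385
scene floor slope 27.942304230014546 yaw 2.315628452013512 2823 z at .53,-.21 0.10719621074466512
 blob [306 215  37  19 470] mean [ 0.5282 -0.1171  0.1442] rectcen [ 0.5257 -0.1162  0.1429] size [112.1  56.1] ang 4.4 h 0.0319
 blob [287 241  36  24 519] mean [ 0.5327 -0.2229  0.1445] rectcen [ 0.5302 -0.2215  0.1432] size [ 55.1 113.5] ang 86.5 h 0.0319
 blob [272 272  23  22 375] mean [ 0.5358 -0.3291  0.1439] rectcen [ 0.5341 -0.328   0.143 ] size [69.5 67. ] ang 16.0 h 0.0321
 rim (569.12451171875, 191.25650024414062) (213.9169158935547, 296.5378723144531) 0.8491878509521484
 board ((569.2755737304688, 186.8987579345703), (291.9239807128906, 196.9393310546875), 89.96674346923828) 0.09213557756633517 0.00405633016216723 3618
```

```bash
python3 - <<'E'
import cv2
im=cv2.imread("pics/top0.png")
cv2.imwrite("pics/topz.png",cv2.resize(im[130:230,200:460],None,fx=3,fy=3,interpolation=cv2.INTER_CUBIC))
E
```

```text
(no output)
```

View pics/topz.png

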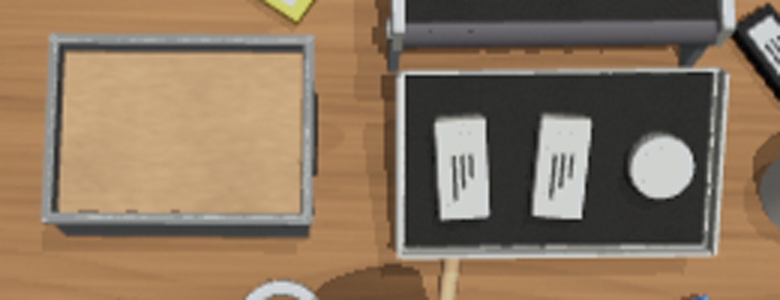

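```bash
cat > plan.py <<'E'
from h import *
def frame(yaw,slope,rot):
    Rm=R.from_euler('z',yaw,degrees=True)*R.from_euler('y',-slope,degrees=True)*R.from_euler('z',rot,degrees=True)
    return Rm*R.from_euler('x',180,degrees=True)   # tool axes
def delta(pos,rot,obs=None):
    o=obs or ctrl.get_obs(); R0=R.from_euler('xyz',o['eef_rot'])
    rv=np.degrees((R0.inv()*rot).as_rotvec()); w=np.array(pos)-o['ee_pos']
    print("t",round(o['time_s'],2),"pos",o['ee_pos'].round(4),"F",o['force'].round(2),"w",round(o['grip_width'],4),"q",o['qpos'].round(2))
    print(" turn first (tool axes deg)",rv.round(2)," then shift mm in TARGET tool axes",(rot.inv().apply(w)*1e3).round(1)," in CURRENT tool axes",(R0.inv().apply(w)*1e3).round(1))
E
python3 - <<'E'
from plan import *
rot=frame(2.35,27.9,3.5); n=-rot.as_matrix()[:,2]
lid=np.array([.5253,-.114,.1428]); print(n)
delta(lid+n*.10,rot)
E
```

```text
[-0.46753628 -0.01918687  0.88376563]
t 0.15 pos [ 0.1843 -0.518   0.1785] F [ 0.55  0.34 -0.19] w 0.0941 q [-1.3   0.3   1.52  0.    1.32 -0.07]
 turn first (tool axes deg) [-5.08 27.51 13.45]  then shift mm in TARGET tool axes [ 322.3 -370.7   98.7]  in CURRENT tool axes [ 412.  -280.2  -52.5]
```

Emit:
step_arm([
  {"z":-0.041},
  {"z":-0.041},
  {"z":-0.041,"claw":0.074},
  {"z":-0.03},
], grip_force=25)

```text
validation failed for argument at $.st...
```

Emit:
step_arm([
  {"x":0,"y":0,"z":-0.041,"ax":0,"ay":0,"az":0,"claw":0.074},
  {"x":0,"y":0,"z":-0.041,"ax":0,"ay":0,"az":0,"claw":0.074},
  {"x":0,"y":0,"z":-0.041,"ax":0,"ay":0,"az":0,"claw":0.074},
  {"x":0,"y":0,"z":-0.02,"ax":0,"ay":0,"az":0,"claw":0.074},
], grip_force=25)

```text
time_s: 0.48
ee_pos: [0.1836, -0.5157, 0.3202]
eef_rot: [-3.127, -0.001, 0.342]
force: [-0.1, 0.0, -0.0]
grip_width: 0.0746
```

Emit:
step_arm([
  {"x":0.02,"y":-0.035,"z":0,"ax":-1,"ay":5.5,"az":2.7,"claw":0.074},
  {"x":0.02,"y":-0.035,"z":0,"ax":-1,"ay":5.5,"az":2.7,"claw":0.074},
  {"x":0.02,"y":-0.035,"z":0,"ax":-1,"ay":5.5,"az":2.7,"claw":0.074},
  {"x":0.02,"y":-0.035,"z":0,"ax":-1,"ay":5.5,"az":2.7,"claw":0.074},
  {"x":0.02,"y":-0.035,"z":0,"ax":-1,"ay":5.5,"az":2.7,"claw":0.074},
])

```text
time_s: 0.9
ee_pos: [0.2393, -0.3229, 0.34]
eef_rot: [3.126, -0.5, 0.093]
force: [-0.2, -0.4, 0.8]
grip_width: 0.0739
```

```bash
python3 - <<'E'
from plan import *
rot=frame(2.35,27.9,3.5); n=-rot.as_matrix()[:,2]
lid=np.array([.5253,-.114,.1428])
delta(lid+n*.10,rot)
E
```

```text
t 0.9 pos [ 0.2393 -0.3229  0.34  ] F [-0.18 -0.39  0.82] w 0.0739 q [-1.39 -0.25  1.8   0.5   1.53  0.08]
 turn first (tool axes deg) [-0.5  -0.79 -0.86]  then shift mm in TARGET tool axes [ 179.5 -186.4  212. ]  in CURRENT tool axes [ 173.8 -187.2  216. ]
```

Emit:
step_arm([
  {"x":0.025,"y":-0.03,"z":0.01,"ax":0,"ay":0,"az":0,"claw":0.074},
  {"x":0.025,"y":-0.03,"z":0.01,"ax":0,"ay":0,"az":0,"claw":0.074},
  {"x":0.025,"y":-0.03,"z":0.01,"ax":0,"ay":0,"az":0,"claw":0.074},
  {"x":0.025,"y":-0.03,"z":0.01,"ax":0,"ay":0,"az":0,"claw":0.074},
  {"x":0.025,"y":-0.03,"z":0.01,"ax":0,"ay":0,"az":0,"claw":0.074},
])

```text
time_s: 1.32
ee_pos: [0.3547, -0.1635, 0.3547]
eef_rot: [3.127, -0.51, 0.073]
force: [0.4, -1.4, -0.1]
grip_width: 0.0739
```

Emit:
step_arm([
  {"x":0.02,"y":-0.018,"z":0.03,"ax":0,"ay":0,"az":0,"claw":0.074},
  {"x":0.02,"y":-0.018,"z":0.03,"ax":0,"ay":0,"az":0,"claw":0.074},
  {"x":0.01,"y":0,"z":0.03,"ax":0,"ay":0,"az":0,"claw":0.074},
])

```text
time_s: 1.57
ee_pos: [0.4426, -0.1171, 0.3066]
eef_rot: [3.117, -0.523, 0.081]
force: [0.3, -1.5, -0.4]
grip_width: 0.074
```

```bash
python3 - <<'E'
from plan import *
rot=frame(2.35,27.9,3.5); n=-rot.as_matrix()[:,2]
lid=np.array([.5253,-.114,.1428])
delta(lid+n*.10,rot)
E
```

```text
t 1.57 pos [ 0.4426 -0.1171  0.3066] F [ 0.28 -1.49 -0.39] w 0.074 q [-0.51 -0.31  1.93  0.29  1.08  0.91]
 turn first (tool axes deg) [ 0.37 -2.07 -1.53]  then shift mm in TARGET tool axes [-3.5  0.1 83.5]  in CURRENT tool axes [-6.6 -0.3 83.3]
```

Emit:
step_arm([
  {"x":0,"y":0,"z":0,"ax":0.4,"ay":-2.0,"az":-1.5,"claw":0.074},
  {"x":-0.003,"y":0,"z":0.03,"ax":0,"ay":0,"az":0,"claw":0.074},
  {"x":0,"y":0,"z":0,"ax":0,"ay":0,"az":0,"claw":0.074},
])

```text
time_s: 1.82
ee_pos: [0.4563, -0.1121, 0.2728]
eef_rot: [3.114, -0.48, 0.117]
force: [0.6, -0.3, -0.5]
grip_width: 0.074
```

```bash
cat > wr.py <<'E'
from plan import *
import sys
def wristlook(tag):
    o=ctrl.get_obs(); im,d=vision.camera("wrist"); cv2.imwrite(f"pics/{tag}.png",im[:,:,::-1]); np.save(f"pics/{tag}.npy",d)
    return o,im,cloud(d,cam("wrist",o))
def lids(o,im,P,c0,n,tol=.008):
    # lid pixels: within tol of plane through c0, normal n
    h=(P-c0)@n
    m=((abs(h)<tol)&(np.linalg.norm(P-c0,axis=-1)<.085)).astype(np.uint8)
    m=cv2.morphologyEx(m,cv2.MORPH_OPEN,np.ones((5,5)))
    N,L,S,C=cv2.connectedComponentsWithStats(m); i=1+np.argmax(S[1:,4]); 
    q=P[L==i]; Rt=R.from_euler('xyz',o['eef_rot'])
    # plane fit
    c=np.median(q,0); nn=np.linalg.svd((q-q.mean(0))[::7])[2][2]; nn*=np.sign(nn[2])
    # rect in tool xy
    uv=(Rt.inv().apply(q-o['ee_pos'])*1000)
    cc,sz,a=cv2.minAreaRect(uv[:,:2].astype(np.float32))
    print("px",C[i].round(),S[i],"tool-frame rect centre mm",np.round(cc,1),"size",np.round(sz,1),"ang",round(a,2),"z mean",uv[:,2].mean().round(1),"normal",nn.round(3),"world c",c.round(4), "normal in tool",Rt.inv().apply(nn).round(3))
E
python3 - <<'E'
from wr import *
rot=frame(2.35,27.9,3.5); n=-rot.as_matrix()[:,2]
lid=np.array([.5253,-.114,.1428])
delta(lid+n*.10,rot)
lids(*wristlook("w1"),lid,n)
E
```

```text
t 1.82 pos [ 0.4563 -0.1121  0.2728] F [ 0.57 -0.29 -0.5 ] w 0.074 q [-0.47 -0.24  1.94  0.27  1.04  0.9 ]
 turn first (tool axes deg) [-0.44  0.31  0.36]  then shift mm in TARGET tool axes [-0.2  4.8 47.1]  in CURRENT tool axes [ 0.   5.1 47.1]
px [315. 174.] [ 291  127   50   97 4641] tool-frame rect centre mm [1.3 7.7] size [110.1  54.2] ang 0.39 z mean 146.3 normal [-0.469 -0.015  0.883] world c [ 0.5298 -0.1154  0.1459] normal in tool [-0.007 -0.012 -1.   ]
```

View pics/w1.png

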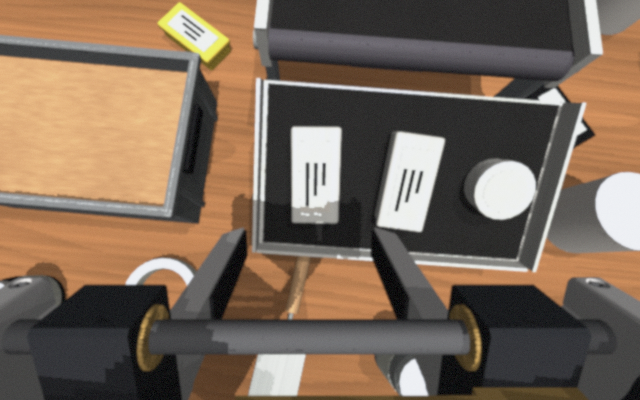

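Wrist view: the target tin is at px (315,174), the second at (410,182) and the round one at (500,190). The lid measures 110×54 mm, which fits. I'll align and descend.

Emit:
step_arm([
  {"x":0.001,"y":0.008,"z":0.02,"ax":-0.4,"ay":0.3,"az":0.4,"claw":0.074},
  {"x":0,"y":0,"z":0.03,"ax":0,"ay":0,"az":0,"claw":0.074},
  {"x":0,"y":0,"z":0.03,"ax":0,"ay":0,"az":0,"claw":0.074},
  {"x":0,"y":0,"z":0,"ax":0,"ay":0,"az":0,"claw":0.074},
])

```text
time_s: 2.2
ee_pos: [0.4975, -0.1215, 0.2127]
eef_rot: [3.102, -0.498, 0.11]
force: [-0.1, -0.3, -1.5]
grip_width: 0.074
```

```bash
python3 - <<'E'
from wr import *
rot=frame(2.35,27.9,3.5); n=-rot.as_matrix()[:,2]
lid=np.array([.5265,-.116,.1438])
delta(lid-n*.027,rot)
lids(*wristlook("w2"),lid,n)
E
```

```text
t 2.2 pos [ 0.4975 -0.1215  0.2127] F [-0.14 -0.26 -1.54] w 0.074 q [-0.44 -0.1   1.96  0.29  0.84  0.89]
 turn first (tool axes deg) [ 0.41 -0.72 -0.05]  then shift mm in TARGET tool axes [ -6.1  -4.7 101.5]  in CURRENT tool axes [ -7.4  -5.4 101.4]
px [302. 199.] [ 271  143   62  116 6791] tool-frame rect centre mm [-6.9 -5.6] size [108.6  54.1] ang 0.26 z mean 74.1 normal [-0.468 -0.016  0.884] world c [ 0.5306 -0.1156  0.1466] normal in tool [ 0.013  0.004 -1.   ]
```

View pics/w2.png

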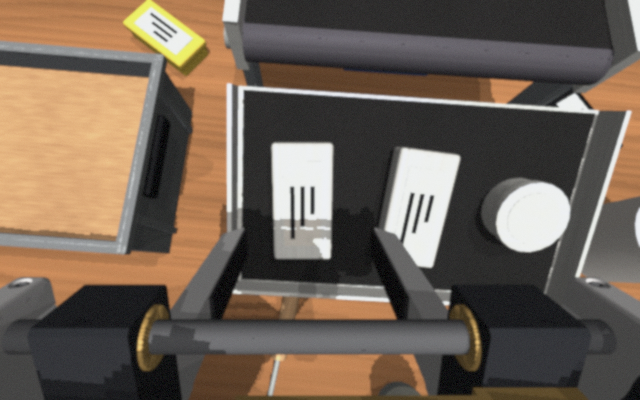

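Emit:
step_arm([
  {"x":-0.007,"y":-0.0055,"z":0,"ax":0.4,"ay":-0.7,"az":0,"claw":0.074},
  {"x":0,"y":0,"z":0,"ax":0,"ay":0,"az":0,"claw":0.074},
  {"x":0,"y":0,"z":0.025,"ax":0,"ay":0,"az":0,"claw":0.074},
  {"x":0,"y":0,"z":0.025,"ax":0,"ay":0,"az":0,"claw":0.074},
  {"x":0,"y":0,"z":0,"ax":0,"ay":0,"az":0,"claw":0.074},
])

```text
time_s: 2.67
ee_pos: [0.5148, -0.1182, 0.1787]
eef_rot: [3.101, -0.5, 0.111]
force: [-1.6, -0.4, -0.5]
grip_width: 0.0738
```

```bash
python3 - <<'E'
from wr import *
rot=frame(2.35,27.9,3.5); n=-rot.as_matrix()[:,2]
lid=np.array([.5265,-.116,.1438])
delta(lid-n*.027,rot)
lids(*wristlook("w3"),lid,n)
E
```

```text
t 2.67 pos [ 0.5148 -0.1182  0.1787] F [-1.59 -0.41 -0.46] w 0.0738 q [-0.41 -0.02  1.98  0.3   0.75  0.88]
 turn first (tool axes deg) [ 0.45 -0.83  0.02]  then shift mm in TARGET tool axes [-5.8 -2.1 63.3]  in CURRENT tool axes [-6.8 -2.6 63.2]
px [304. 211.] [ 269  147   71  132 8876] tool-frame rect centre mm [-6.3 -2.7] size [109.3  54.1] ang 0.16 z mean 35.9 normal [-0.466 -0.012  0.885] world c [ 0.5312 -0.1153  0.1469] normal in tool [ 0.017  0.001 -1.   ]
```

Emit:
step_arm([
  {"x":-0.008,"y":-0.003,"z":0.01,"ax":0.4,"ay":-1.0,"az":0,"claw":0.074},
  {"x":0,"y":0,"z":0,"ax":0,"ay":0,"az":0,"claw":0.074},
])

```text
time_s: 2.88
ee_pos: [0.512, -0.1163, 0.1708]
eef_rot: [3.106, -0.486, 0.112]
force: [-0.1, 0.4, -1.2]
grip_width: 0.074
```

```bash
python3 - <<'E'
from wr import *
rot=frame(2.35,27.9,3.5); n=-rot.as_matrix()[:,2]
lid=np.array([.5262,-.1162,.1435])
delta(lid-n*.027,rot)
E
```

```text
t 2.88 pos [ 0.512  -0.1163  0.1708] F [-0.14  0.36 -1.17] w 0.074 q [-0.41 -0.01  1.98  0.3   0.75  0.88]
 turn first (tool axes deg) [ 0.14 -0.01  0.09]  then shift mm in TARGET tool axes [-0.3  0.5 57.7]  in CURRENT tool axes [-0.3  0.3 57.7]
```

Emit:
step_arm([
  {"x":0,"y":0,"z":0.025,"ax":0,"ay":0,"az":0,"claw":0.074},
  {"x":-0.001,"y":0,"z":0.02,"ax":0,"ay":0,"az":0,"claw":0.074},
  {"x":-0.001,"y":0,"z":0,"ax":0,"ay":0,"az":0,"claw":0.074},
])

```text
time_s: 3.13
ee_pos: [0.5325, -0.1166, 0.1341]
eef_rot: [3.102, -0.492, 0.113]
force: [-0.3, 0.6, -2.0]
grip_width: 0.0735
```

```bash
python3 - <<'E'
from wr import *
rot=frame(2.35,27.9,3.5); n=-rot.as_matrix()[:,2]
lid=np.array([.5262,-.1162,.1435])
delta(lid-n*.027,rot)
lids(*wristlook("w4"),lid,n)
E
```

```text
t 3.13 pos [ 0.5325 -0.1166  0.1341] F [-0.31  0.61 -1.97] w 0.0735 q [-0.39  0.08  1.99  0.33  0.65  0.86]
 turn first (tool axes deg) [ 0.31 -0.35  0.14]  then shift mm in TARGET tool axes [-1.1 -0.8 15.8]  in CURRENT tool axes [-1.2 -0.9 15.7]
px [306. 225.] [  262   147    89   160 13098] tool-frame rect centre mm [-0.7 -1.2] size [109.6  54.2] ang 0.16 z mean -11.7 normal [-0.468 -0.016  0.884] world c [ 0.532  -0.1152  0.1474] normal in tool [ 0.006  0.003 -1.   ]
```

View pics/w4.png

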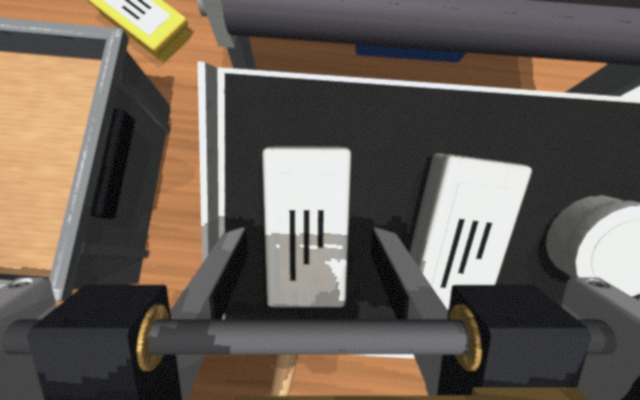

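The fingers straddle the tin (lid px 262–351, fingers at 245 and 375). I go down the last 15 mm in two parts.

Emit:
step_arm([
  {"x":-0.001,"y":-0.001,"z":0.009,"ax":0.3,"ay":-0.4,"az":0,"claw":0.074},
  {"x":0,"y":0,"z":0.004,"ax":0,"ay":0,"az":0,"claw":0.074},
  {"x":0,"y":0,"z":0,"ax":0,"ay":0,"az":0,"claw":0.074},
])

```text
time_s: 3.43
ee_pos: [0.5378, -0.1161, 0.1262]
eef_rot: [3.106, -0.488, 0.114]
force: [-0.8, 1.2, 0.2]
grip_width: 0.074
```

```bash
python3 - <<'E'
from wr import *
rot=frame(2.35,27.9,3.5); n=-rot.as_matrix()[:,2]
lid=np.array([.5262,-.1162,.1435])
delta(lid-n*.027,rot)
E
```

```text
t 3.43 pos [ 0.5378 -0.1161  0.1262] F [-0.81  1.17  0.22] w 0.074 q [-0.38  0.1   1.98  0.33  0.63  0.86]
 turn first (tool axes deg) [ 0.08 -0.14  0.18]  then shift mm in TARGET tool axes [-2.2 -0.5  6.3]  in CURRENT tool axes [-2.2 -0.5  6.3]
```

Emit:
step_arm([
  {"x":-0.003,"y":-0.0005,"z":0.006,"ax":0,"ay":0,"az":0,"claw":0.074},
  {"x":0,"y":0,"z":0.001,"ax":0,"ay":0,"az":0,"claw":0.074},
])

```text
time_s: 3.6
ee_pos: [0.5387, -0.116, 0.1194]
eef_rot: [3.105, -0.49, 0.114]
force: [-0.7, -0.3, -0.4]
grip_width: 0.0738
```

```bash
python3 - <<'E'
from wr import *
rot=frame(2.35,27.9,3.5); n=-rot.as_matrix()[:,2]
lid=np.array([.5262,-.1162,.1435])
delta(lid-n*.027,rot)
E
```

```text
t 3.6 pos [ 0.5387 -0.116   0.1194] F [-0.72 -0.26 -0.39] w 0.0738 q [-0.38  0.12  1.98  0.34  0.62  0.85]
 turn first (tool axes deg) [ 0.12 -0.23  0.19]  then shift mm in TARGET tool axes [ 0.3 -0.3 -0.1]  in CURRENT tool axes [ 0.3 -0.3 -0.1]
```

Aligned to well under 1 mm. Close.

Emit:
step_arm([
  {"x":0,"y":0,"z":0,"ax":0,"ay":0,"az":0,"claw":0.045},
  {"x":0,"y":0,"z":0,"ax":0,"ay":0,"az":0,"claw":0.045},
  {"x":0,"y":0,"z":0,"ax":0,"ay":0,"az":0,"claw":0.045},
  {"x":0,"y":0,"z":0,"ax":0,"ay":0,"az":0,"claw":0.045},
], grip_force=25)

```text
time_s: 3.93
ee_pos: [0.5385, -0.1159, 0.1197]
eef_rot: [3.105, -0.49, 0.114]
force: [-7.3, 2.6, 9.7]
grip_width: 0.0504
```

Emit:
step_arm([
  {"x":0,"y":0,"z":0,"ax":0,"ay":0,"az":0,"claw":0.045},
  {"x":0,"y":0,"z":0,"ax":0,"ay":0,"az":0,"claw":0.045},
])

```text
time_s: 4.1
ee_pos: [0.5387, -0.116, 0.1203]
eef_rot: [3.105, -0.491, 0.114]
force: [0.3, -0.7, -0.5]
grip_width: 0.0448
```

```bash
python3 - <<'E'
from wr import *
rot=frame(2.35,27.9,3.5); n=-rot.as_matrix()[:,2]
lid=np.array([.5262,-.1162,.1435])
delta(lid-n*.027,rot); print(ctrl.get_obs()['moment'])
lids(*wristlook("w5"),lid,n)
E
```

```text
t 4.1 pos [ 0.5387 -0.116   0.1203] F [ 0.32 -0.67 -0.54] w 0.0448 q [-0.38  0.11  1.98  0.34  0.62  0.85]
 turn first (tool axes deg) [ 0.14 -0.28  0.21]  then shift mm in TARGET tool axes [-0.2 -0.4  0.6]  in CURRENT tool axes [-0.2 -0.4  0.6]
[ 0.00616468  0.2002295  -0.07987633]
px [308. 231.] [  262   149    95   170 14639] tool-frame rect centre mm [0.6 0.4] size [108.6  54.2] ang 0.37 z mean -26.9 normal [-0.467 -0.013  0.884] world c [ 0.5337 -0.1163  0.1485] normal in tool [ 0.006 -0.003 -1.   ]
```

View pics/w5.png

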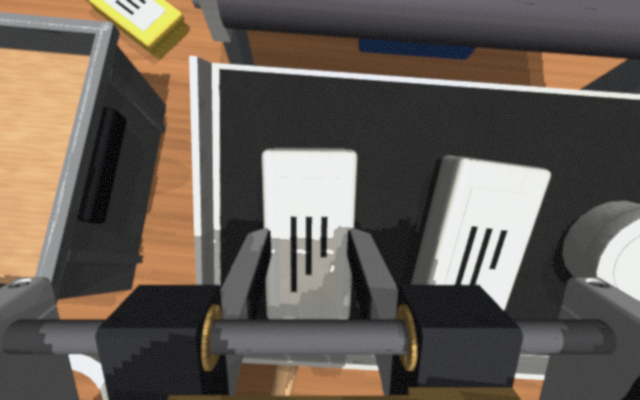

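```bash
python3 - <<'E'
from wr import *
o=ctrl.get_obs()
P=cloud(np.load("pics/w5.npy"),cam("wrist",o)); Rt=R.from_euler('xyz',o['eef_rot'])
for v in (220,228,234,240,250,265,280):
  print(v,[ (u,*( (Rt.inv().apply(P[v,u]-o['ee_pos'])*1e3).round(0))) for u in (230,240,250,258,264,268,275,300,345,352,360,375)])
im=cv2.imread("pics/w5.png"); cv2.imwrite("pics/w5z.png",cv2.resize(im[140:330,180:460],None,fx=2.8,fy=2.8,interpolation=cv2.INTER_CUBIC))
E
```

```text
220 [(230, np.float64(2.0), np.float64(-54.0), np.float64(5.0)), (240, np.float64(2.0), np.float64(-47.0), np.float64(6.0)), (250, np.float64(3.0), np.float64(-40.0), np.float64(5.0)), (258, np.float64(3.0), np.float64(-34.0), np.float64(5.0)), (264, np.float64(14.0), np.float64(-26.0), np.float64(-26.0)), (268, np.float64(15.0), np.float64(-23.0), np.float64(-28.0)), (275, np.float64(14.0), np.float64(-19.0), np.float64(-26.0)), (300, np.float64(15.0), np.float64(-4.0), np.float64(-28.0)), (345, np.float64(14.0), np.float64(22.0), np.float64(-27.0)), (352, np.float64(14.0), np.float64(26.0), np.float64(-26.0)), (360, np.float64(3.0), np.float64(36.0), np.float64(5.0)), (375, np.float64(3.0), np.float64(46.0), np.float64(5.0))]
228 [(230, np.float64(-3.0), np.float64(-54.0), np.float64(5.0)), (240, np.float64(-4.0), np.float64(-47.0), np.float64(7.0)), (250, np.float64(-3.0), np.float64(-40.0), np.float64(5.0)), (258, np.float64(-3.0), np.float64(-35.0), np.float64(5.0)), (264, np.float64(9.0), np.float64(-26.0), np.float64(-26.0)), (268, np.float64(9.0), np.float64(-23.0), np.float6
[... 3424 characters left out ...]
t64(-87.0)), (240, np.float64(9.0), np.float64(-28.0), np.float64(-86.0)), (250, np.float64(10.0), np.float64(-23.0), np.float64(-88.0)), (258, np.float64(4.0), np.float64(-22.0), np.float64(-76.0)), (264, np.float64(-7.0), np.float64(-22.0), np.float64(-59.0)), (268, np.float64(-26.0), np.float64(-25.0), np.float64(-26.0)), (275, np.float64(-25.0), np.float64(-20.0), np.float64(-27.0)), (300, np.float64(-25.0), np.float64(-5.0), np.float64(-27.0)), (345, np.float64(-25.0), np.float64(23.0), np.float64(-27.0)), (352, np.float64(-44.0), np.float64(32.0), np.float64(5.0)), (360, np.float64(5.0), np.float64(23.0), np.float64(-79.0)), (375, np.float64(10.0), np.float64(28.0), np.float64(-87.0))]
```

View pics/w5z.png

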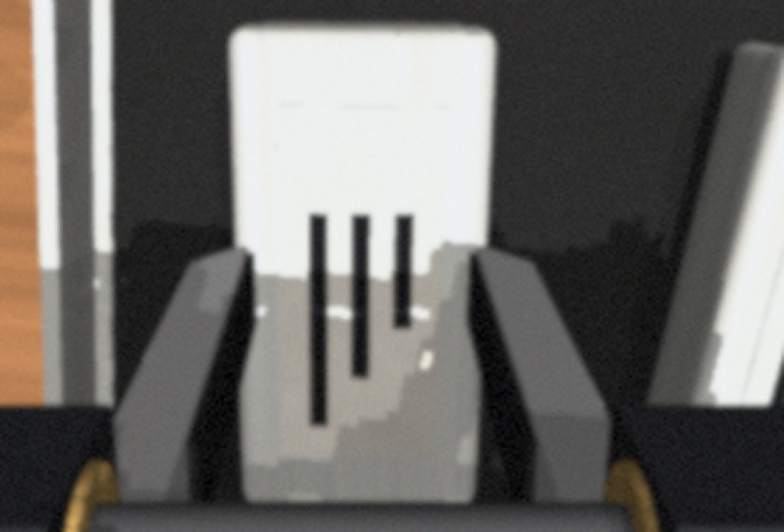

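```bash
python3 - <<'E'
from wr import *
f,cx,cy,_=cam("wrist",ctrl.get_obs()); M=vision.camera_params("wrist")['mount']
for n in ("wrist0","w2","w4","w5"):
    P=cloud(np.load(f"pics/{n}.npy"),(f,cx,cy,M))*1e3
    m=(abs(P[...,0])<12)&(abs(abs(P[...,1])-{'wrist0':53,'w2':43,'w4':43,'w5':28}[n])<9)&(P[...,2]>-80)&(P[...,2]<20)
    q=P[m]; print(n,len(q),np.histogram(q[:,2],bins=np.arange(-80,21,5))[0], np.nanpercentile(q[:,2],[50,99,100]).round(1))
E
```

```text
wrist0 4022 [588 513 486 441 396 366 319 322 283 209  99   0   0   0   0   0   0   0
   0   0] [-60.2 -28.4 -25.9]
w2 3610 [530 461 428 399 352 335 296 272 260 189  88   0   0   0   0   0   0   0
   0   0] [-60.2 -28.2 -25.6]
w4 4048 [530 479 422 391 360 326 303 268 267 185  87   0   0   0   0   0   0   0
   0 430] [-57.4  19.9  20. ]
w5 3915 [435 392 364 332 290 282 248 233 215 154 579  11   0   0   0   0 142 238
   0   0] [-52.5   6.    7.2]
```

The finger ends sit about 28 mm behind the reported TCP in the wrist depth. This holds in every frame, including the first one in free air. So the fingers closed just over the lid instead of beside the tin. The lid heights from all three cameras agree, so I'll trust the measured finger ends, reopen, and go deeper in small steps while watching the force.

Emit:
step_arm([
  {"x":0,"y":0,"z":-0.006,"ax":0,"ay":0,"az":0,"claw":0.045},
  {"x":0,"y":0,"z":-0.004,"ax":0,"ay":0,"az":0,"claw":0.074},
  {"x":0,"y":0,"z":0,"ax":0,"ay":0,"az":0,"claw":0.074},
  {"x":0,"y":0,"z":0,"ax":0,"ay":0,"az":0,"claw":0.074},
  {"x":0,"y":0,"z":0,"ax":0,"ay":0,"az":0,"claw":0.074},
])

```text
time_s: 4.57
ee_pos: [0.5335, -0.1163, 0.1304]
eef_rot: [3.105, -0.491, 0.114]
force: [0.3, -0.2, -0.3]
grip_width: 0.0683
```

```bash
python3 - <<'E'
from wr import *
rot=frame(2.35,27.9,3.5); n=-rot.as_matrix()[:,2]
lid=np.array([.5262,-.1162,.1435])
delta(lid-n*.055,rot)
lids(*wristlook("w6"),lid,n)
E
```

```text
t 4.57 pos [ 0.5335 -0.1163  0.1304] F [ 0.35 -0.17 -0.28] w 0.0683 q [-0.39  0.09  1.99  0.33  0.64  0.85]
 turn first (tool axes deg) [ 0.15 -0.31  0.21]  then shift mm in TARGET tool axes [-0.3 -0.4 40. ]  in CURRENT tool axes [-0.5 -0.5 40. ]
px [308. 226.] [  264   147    90   163 13643] tool-frame rect centre mm [-0.4  0.2] size [110.1  54.3] ang 0.37 z mean -15.4 normal [-0.468 -0.015  0.884] world c [ 0.5321 -0.1163  0.1474] normal in tool [ 0.006 -0.002 -1.   ]
```

View pics/w6.png

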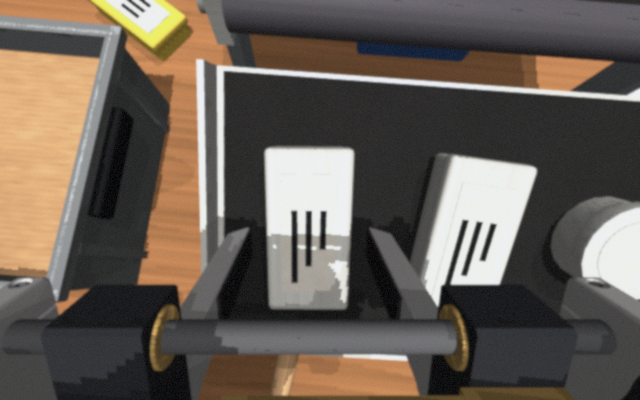

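Emit:
step_arm([
  {"x":0,"y":0,"z":0.01,"ax":0,"ay":-0.3,"az":0.2,"claw":0.074},
  {"x":0,"y":0,"z":0.008,"ax":0,"ay":0,"az":0,"claw":0.074},
  {"x":-0.001,"y":0,"z":0.006,"ax":0,"ay":0,"az":0,"claw":0.074},
  {"x":0,"y":0,"z":0,"ax":0,"ay":0,"az":0,"claw":0.074},
])

```text
time_s: 4.95
ee_pos: [0.5449, -0.1159, 0.106]
eef_rot: [3.107, -0.485, 0.11]
force: [-0.2, 0.0, 0.8]
grip_width: 0.0738
```

```bash
python3 - <<'E'
from wr import *
rot=frame(2.35,27.9,3.5); n=-rot.as_matrix()[:,2]
lid=np.array([.5262,-.1162,.1435])
delta(lid-n*.055,rot)
lids(*wristlook("w7"),lid,n)
E
```

```text
t 4.95 pos [ 0.5449 -0.1159  0.106 ] F [-0.16  0.03  0.76] w 0.0738 q [-0.38  0.15  1.98  0.34  0.59  0.85]
 turn first (tool axes deg) [ 0.15  0.05 -0.02]  then shift mm in TARGET tool axes [ 1.  -0.4 13.1]  in CURRENT tool axes [ 1.  -0.4 13.1]
px [308. 233.] [  257   151   104   168 16218] tool-frame rect centre mm [6.4 0.3] size [99.1 54.3] ang 0.03 z mean -42.4 normal [-0.464 -0.015  0.886] world c [ 0.5367 -0.1157  0.1498] normal in tool [ 0.003 -0.001 -1.   ]
```

View pics/w7.png

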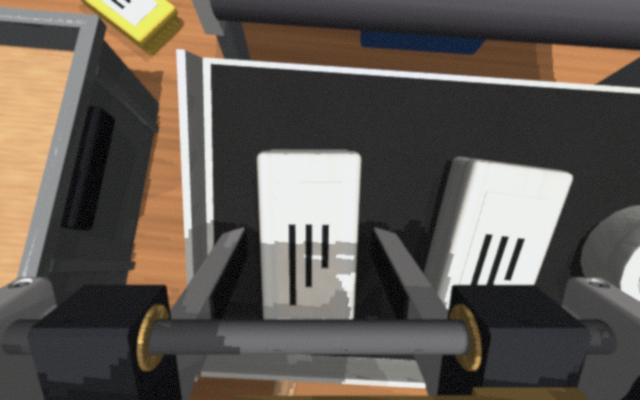

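Zero force with the reported TCP already 10 mm "below" the tray floor, so the offset is confirmed. 12 mm more to go.

Emit:
step_arm([
  {"x":0.001,"y":0,"z":0.006,"ax":0,"ay":0,"az":0,"claw":0.074},
  {"x":0.001,"y":0,"z":0.005,"ax":0,"ay":0,"az":0,"claw":0.074},
  {"x":0,"y":0,"z":0.001,"ax":0,"ay":0,"az":0,"claw":0.074},
])

```text
time_s: 5.25
ee_pos: [0.553, -0.1155, 0.0958]
eef_rot: [3.107, -0.485, 0.11]
force: [-0.7, -0.5, -0.3]
grip_width: 0.0742
```

```bash
python3 - <<'E'
from wr import *
rot=frame(2.35,27.9,3.5); n=-rot.as_matrix()[:,2]
lid=np.array([.5262,-.1162,.1435])
delta(lid-n*.055,rot)
E
```

```text
t 5.25 pos [ 0.553  -0.1155  0.0958] F [-0.74 -0.52 -0.33] w 0.0742 q [-0.37  0.18  1.97  0.35  0.57  0.85]
 turn first (tool axes deg) [ 0.15  0.04 -0.02]  then shift mm in TARGET tool axes [-1.4 -0.5  0.3]  in CURRENT tool axes [-1.4 -0.5  0.3]
```

Emit:
step_arm([
  {"x":-0.002,"y":0,"z":0,"ax":0,"ay":0,"az":0,"claw":0.045},
  {"x":0,"y":0,"z":0,"ax":0,"ay":0,"az":0,"claw":0.045},
  {"x":0,"y":0,"z":0,"ax":0,"ay":0,"az":0,"claw":0.045},
  {"x":0,"y":0,"z":0,"ax":0,"ay":0,"az":0,"claw":0.045},
  {"x":0,"y":0,"z":0,"ax":0,"ay":0,"az":0,"claw":0.045},
], grip_force=25)

```text
time_s: 5.67
ee_pos: [0.5508, -0.1155, 0.0942]
eef_rot: [3.107, -0.484, 0.11]
force: [1.0, -0.1, -3.5]
grip_width: 0.0539
```

Emit:
step_arm([
  {"x":0,"y":0,"z":-0.01,"ax":0,"ay":0,"az":0,"claw":0.045},
  {"x":0,"y":0,"z":-0.02,"ax":0,"ay":0,"az":0,"claw":0.045},
  {"x":0,"y":0,"z":-0.025,"ax":0,"ay":0,"az":0,"claw":0.045},
  {"x":0,"y":0,"z":-0.03,"ax":0,"ay":0,"az":0,"claw":0.045},
  {"x":0,"y":0,"z":0,"ax":0,"ay":0,"az":0,"claw":0.045},
])

```text
time_s: 6.08
ee_pos: [0.5068, -0.1164, 0.1717]
eef_rot: [3.11, -0.478, 0.109]
force: [-0.1, -0.2, -1.2]
grip_width: 0.0541
```

```bash
cat > tgt.py <<'E'
from plan import *
# target over tote: tin at tote frame offset (dx,dy)
TC=np.array([.5692,.193]); TY=1.0
def tote(dx,dy,z):
    rot=frame(TY,0,0); p=np.r_[TC+R.from_euler('z',TY,degrees=True).apply([dx,dy,0])[:2],z]
    delta(p,rot)
E
python3 - <<'E'
from tgt import *
tote(0,.065,.25)
from wr import *
wristlook("w8")
E
```

```text
t 6.08 pos [ 0.5068 -0.1164  0.1717] F [-0.11 -0.18 -1.21] w 0.0541 q [-0.41 -0.02  1.99  0.3   0.76  0.89]
 turn first (tool axes deg) [  0.53 -27.44   4.72]  then shift mm in TARGET tool axes [  67.7 -373.2  -78.3]  in CURRENT tool axes [ 126.3 -364.5  -34.4]
```

View pics/w8.png

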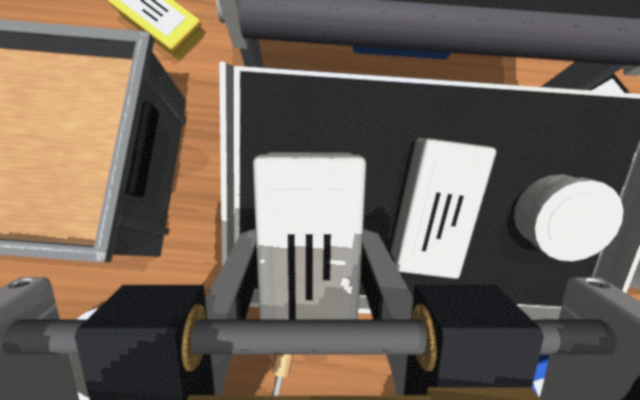

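The tin is held (lid px 255–365, moving with the fingers). I'll raise it and level while carrying it to the tote.

Emit:
step_arm([
  {"x":0,"y":0,"z":-0.035,"ax":0,"ay":0,"az":0,"claw":0.045},
  {"x":0,"y":0,"z":-0.03,"ax":0,"ay":-4,"az":0.7,"claw":0.045},
  {"x":0.01,"y":-0.01,"z":-0.015,"ax":0,"ay":-5.5,"az":1,"claw":0.045},
  {"x":0.012,"y":-0.02,"z":-0.01,"ax":0,"ay":-5.5,"az":1,"claw":0.045},
  {"x":0.012,"y":-0.03,"z":0,"ax":0,"ay":-5.5,"az":1,"claw":0.045},
])

```text
time_s: 6.55
ee_pos: [0.4913, -0.0582, 0.2582]
eef_rot: [3.132, -0.101, 0.02]
force: [0.6, -0.8, -2.1]
grip_width: 0.0537
```

Emit:
step_arm([
  {"x":0.012,"y":-0.03,"z":0,"ax":0,"ay":-5.5,"az":0.8,"claw":0.045},
  {"x":0.012,"y":-0.035,"z":0,"ax":0,"ay":0,"az":0,"claw":0.045},
  {"x":0.012,"y":-0.035,"z":0,"ax":0,"ay":0,"az":0,"claw":0.045},
  {"x":0.012,"y":-0.035,"z":0,"ax":0,"ay":0,"az":0,"claw":0.045},
])

```text
time_s: 6.88
ee_pos: [0.5419, 0.0832, 0.2539]
eef_rot: [3.129, 0.009, 0.0]
force: [0.1, -0.0, -2.6]
grip_width: 0.0538
```

```bash
python3 - <<'E'
from tgt import *
tote(0,.065,.15)
E
```

```text
t 6.88 pos [0.5419 0.0832 0.2539] F [ 0.08 -0.03 -2.59] w 0.0538 q [ 0.09  0.26  1.4  -0.01  1.49  1.66]
 turn first (tool axes deg) [ 0.74  0.5  -0.99]  then shift mm in TARGET tool axes [  29.2 -174.3  103.9]  in CURRENT tool axes [  27.1 -176.2  101.4]
```

Emit:
step_arm([
  {"x":0.006,"y":-0.035,"z":0,"ax":0.7,"ay":0.5,"az":-1,"claw":0.045},
  {"x":0.006,"y":-0.035,"z":0,"ax":0,"ay":0,"az":0,"claw":0.045},
  {"x":0.006,"y":-0.035,"z":0,"ax":0,"ay":0,"az":0,"claw":0.045},
  {"x":0.006,"y":-0.03,"z":0.01,"ax":0,"ay":0,"az":0,"claw":0.045},
  {"x":0,"y":0,"z":0,"ax":0,"ay":0,"az":0,"claw":0.045},
])

```text
time_s: 7.3
ee_pos: [0.5645, 0.2328, 0.2328]
eef_rot: [3.141, 0.01, 0.025]
force: [-1.3, -1.0, -4.0]
grip_width: 0.0537
```

```bash
python3 - <<'E'
from tgt import *
tote(0,.065,.15)
from wr import *
o,im,P=wristlook("w9")
# held tin lid tilt in tool frame
f,cx,cy,_=cam("wrist",o); M=vision.camera_params("wrist")['mount']
Q=cloud(np.load("pics/w9.npy"),(f,cx,cy,M))*1e3
m=(abs(Q[...,1])<20)&(Q[...,0]>-15)&(Q[...,0]<60)&(abs(Q[...,2]+55)<12)
q=Q[m]; A=np.c_[q[:,:2],np.ones(len(q))]; w=np.linalg.lstsq(A,q[:,2],rcond=None)[0]; print("held lid",w, q[:,0].max())
W=P.reshape(-1,3); s=(abs(W[:,2]-.092)<.015)&(W[:,0]>.5)&(W[:,0]<.65)&(W[:,1]>.08)&(W[:,1]<.31); print("board z",np.median(W[s,2]),s.sum())
E
```

```text
t 7.3 pos [0.5645 0.2328 0.2328] F [-1.32 -0.97 -3.99] w 0.0537 q [0.33 0.41 1.25 0.   1.49 1.88]
 turn first (tool axes deg) [0.02 0.59 0.42]  then shift mm in TARGET tool axes [  4.  -25.1  82.8]  in CURRENT tool axes [  5.1 -25.1  82.7]
held lid [ 1.33402921e-02 -2.22814680e-03 -5.60236307e+01] 55.817093712439714
board z 0.09378382085838155 20239
```

View pics/w9.png

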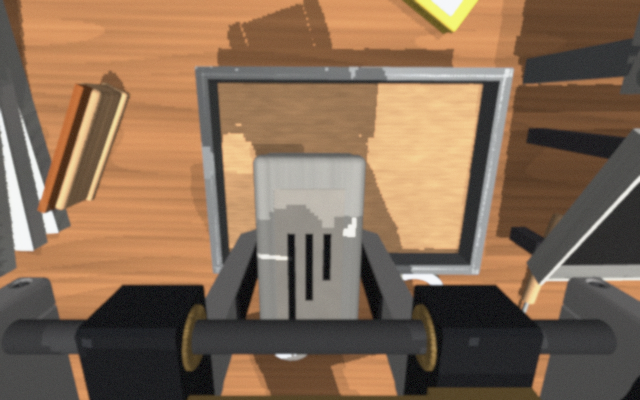

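Tin held level, over the tote (tote interior px 220–490 × 80–260). I'll position it and begin the descent.

Emit:
step_arm([
  {"x":0.005,"y":-0.026,"z":0.01,"ax":0,"ay":0.8,"az":0.5,"claw":0.045},
  {"x":0,"y":0,"z":0.03,"ax":0,"ay":0,"az":0,"claw":0.045},
  {"x":0,"y":0,"z":0.02,"ax":0,"ay":0,"az":0,"claw":0.045},
  {"x":0,"y":0,"z":0.015,"ax":0,"ay":0,"az":0,"claw":0.045},
  {"x":0,"y":0,"z":0,"ax":0,"ay":0,"az":0,"claw":0.045},
])

```text
time_s: 7.77
ee_pos: [0.5696, 0.2564, 0.1517]
eef_rot: [3.14, -0.002, 0.015]
force: [0.1, 0.5, -3.5]
grip_width: 0.0538
```

```bash
python3 - <<'E'
from tgt import *
tote(0,.065,.07)
E
```

```text
t 7.77 pos [0.5696 0.2564 0.1517] F [ 0.12  0.48 -3.49] w 0.0538 q [ 0.37  0.49  1.33 -0.    1.33  1.92]
 turn first (tool axes deg) [ 0.11 -0.14 -0.12]  then shift mm in TARGET tool axes [-1.5 -1.6 81.7]  in CURRENT tool axes [-1.7 -1.8 81.7]
```

Emit:
step_arm([
  {"x":-0.001,"y":-0.001,"z":0.02,"ax":0,"ay":0,"az":0,"claw":0.045},
  {"x":0,"y":0,"z":0.02,"ax":0,"ay":0,"az":0,"claw":0.045},
  {"x":0,"y":0,"z":0.015,"ax":0,"ay":0,"az":0,"claw":0.045},
  {"x":0,"y":0,"z":0,"ax":0,"ay":0,"az":0,"claw":0.045},
])

```text
time_s: 8.1
ee_pos: [0.5699, 0.2547, 0.0959]
eef_rot: [3.14, -0.003, 0.013]
force: [0.7, 0.9, -4.4]
grip_width: 0.054
```

Emit:
step_arm([
  {"x":0,"y":0,"z":0.003,"ax":0,"ay":0,"az":0,"claw":0.045},
  {"x":0,"y":0,"z":0.003,"ax":0,"ay":0,"az":0,"claw":0.045},
])

```text
time_s: 8.27
ee_pos: [0.5709, 0.254, 0.0917]
eef_rot: [3.14, -0.005, 0.012]
force: [-0.3, 1.5, -3.0]
grip_width: 0.0539
```

Emit:
step_arm([
  {"x":0,"y":0,"z":0.004,"ax":0,"ay":0.3,"az":0,"claw":0.045},
  {"x":0,"y":0,"z":0.004,"ax":0,"ay":0,"az":0,"claw":0.045},
  {"x":0,"y":0,"z":0.003,"ax":0,"ay":0,"az":0,"claw":0.045},
])

```text
time_s: 8.52
ee_pos: [0.5725, 0.254, 0.0828]
eef_rot: [-3.141, -0.015, 0.011]
force: [-0.8, 0.5, -3.3]
grip_width: 0.0537
```

Emit:
step_arm([
  {"x":0,"y":0,"z":0.003,"ax":0,"ay":0,"az":0,"claw":0.045},
])

```text
time_s: 8.6
ee_pos: [0.5727, 0.2541, 0.08]
eef_rot: [-3.141, -0.015, 0.011]
force: [0.1, 0.4, -3.3]
grip_width: 0.0539
```

Emit:
step_arm([
  {"x":0,"y":0,"z":0.003,"ax":0,"ay":0,"az":0,"claw":0.045},
])

```text
time_s: 8.68
ee_pos: [0.5729, 0.2541, 0.077]
eef_rot: [-3.141, -0.016, 0.011]
force: [-0.5, -0.4, -3.4]
grip_width: 0.0538
```

Emit:
step_arm([
  {"x":0,"y":0,"z":0.002,"ax":0,"ay":0,"az":0,"claw":0.045},
])

```text
time_s: 8.77
ee_pos: [0.5729, 0.2542, 0.0747]
eef_rot: [-3.141, -0.016, 0.011]
force: [0.8, 0.3, -3.7]
grip_width: 0.0539
```

Emit:
step_arm([
  {"x":0,"y":0,"z":0.002,"ax":0,"ay":0,"az":0,"claw":0.045},
])

```text
time_s: 8.85
ee_pos: [0.573, 0.2542, 0.0726]
eef_rot: [-3.141, -0.016, 0.012]
force: [-0.4, -0.0, -3.0]
grip_width: 0.0543
```

Emit:
step_arm([
  {"x":0,"y":0,"z":0.0015,"ax":0,"ay":0,"az":0,"claw":0.045},
])

```text
time_s: 8.93
ee_pos: [0.5729, 0.2542, 0.0708]
eef_rot: [-3.141, -0.016, 0.012]
force: [-0.2, -0.8, 0.3]
grip_width: 0.0541
```

Emit:
step_arm([
  {"x":0,"y":0,"z":0.0005,"ax":0,"ay":0,"az":0,"claw":0.045},
])

```text
time_s: 9.02
ee_pos: [0.573, 0.2542, 0.0704]
eef_rot: [-3.141, -0.016, 0.012]
force: [-1.8, -0.5, 2.5]
grip_width: 0.0536
```

Firm contact felt at reported z 0.0708: the force went from −3.3 N to +2.5 N. Release.

Emit:
step_arm([
  {"x":0,"y":0,"z":0,"ax":0,"ay":0,"az":0,"claw":0.07},
  {"x":0,"y":0,"z":0,"ax":0,"ay":0,"az":0,"claw":0.07},
  {"x":0,"y":0,"z":0,"ax":0,"ay":0,"az":0,"claw":0.07},
  {"x":0,"y":0,"z":0,"ax":0,"ay":0,"az":0,"claw":0.07},
])

```text
time_s: 9.35
ee_pos: [0.5738, 0.2546, 0.0715]
eef_rot: [-3.14, -0.018, 0.012]
force: [-0.2, -0.1, 0.8]
grip_width: 0.0697
```

Emit:
step_arm([
  {"x":0,"y":0,"z":-0.015,"ax":0,"ay":0,"az":0,"claw":0.07},
  {"x":0,"y":0,"z":-0.03,"ax":0,"ay":0,"az":0,"claw":0.07},
  {"x":0,"y":0,"z":-0.04,"ax":0,"ay":0,"az":0,"claw":0.07},
  {"x":0,"y":0,"z":-0.04,"ax":0,"ay":0,"az":0,"claw":0.07},
  {"x":0,"y":0,"z":-0.02,"ax":0,"ay":0,"az":0,"claw":0.074},
])

```text
time_s: 9.77
ee_pos: [0.5688, 0.2534, 0.2166]
eef_rot: [3.14, -0.008, 0.012]
force: [-1.0, -0.2, 0.5]
grip_width: 0.0731
```

```bash
python3 - <<'E'
from wr import *
delta(np.array([.57,.25,.3]),frame(1,0,0))
lids(*wristlook("w10"),np.array([.571,.254,.126]),np.array([0,0,1.]))
E
```

```text
t 9.77 pos [0.5688 0.2534 0.2166] F [-0.97 -0.22  0.48] w 0.0731 q [ 0.36  0.44  1.25 -0.    1.45  1.92]
 turn first (tool axes deg) [ 0.11 -0.48 -0.33]  then shift mm in TARGET tool axes [  1.1   3.5 -83.4]  in CURRENT tool axes [  1.8   3.6 -83.3]
px [308. 183.] [ 279  128   59  113 6276] tool-frame rect centre mm [ 3.8 -0.4] size [109.2  54.1] ang 0.13 z mean 91.3 normal [0.002 0.006 1.   ] world c [0.5782 0.2536 0.1255] normal in tool [ 0.011 -0.004 -1.   ]
```

View pics/w10.png

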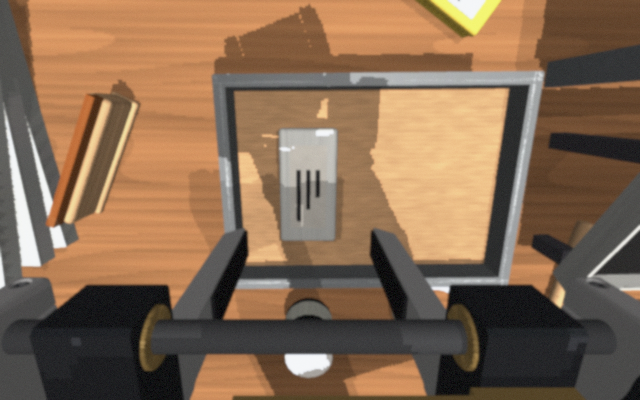

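Tin A lies flat on the board at (0.572, 0.254): lid px (308,183), normal vertical, lid top z 0.1255. On to the second tin.

```bash
python3 - <<'E'
from plan import *
rot=frame(2.35,27.9,-3.7); n=-rot.as_matrix()[:,2]
lid=np.array([.530,-.2215,.1435])
delta(lid+n*.06,rot)
E
```

```text
t 9.82 pos [0.5697 0.2538 0.2196] F [1.37 0.38 3.66] w 0.0734 q [ 0.36  0.44  1.24 -0.    1.45  1.92]
 turn first (tool axes deg) [ 1.32 27.16  1.99]  then shift mm in TARGET tool axes [-57.2 478.  -20.4]  in CURRENT tool axes [-73.6 475.6  22.4]
```

Emit:
step_arm([
  {"x":-0.01,"y":0.035,"z":-0.01,"ax":0,"ay":0,"az":0,"claw":0.074},
  {"x":-0.01,"y":0.035,"z":-0.01,"ax":0,"ay":0,"az":0,"claw":0.074},
  {"x":-0.01,"y":0.035,"z":0,"ax":0,"ay":0,"az":0,"claw":0.074},
  {"x":-0.01,"y":0.035,"z":0,"ax":0,"ay":0,"az":0,"claw":0.074},
  {"x":-0.01,"y":0.035,"z":0,"ax":0,"ay":0,"az":0,"claw":0.074},
])

```text
time_s: 10.23
ee_pos: [0.5207, 0.0778, 0.2406]
eef_rot: [-3.141, -0.017, 0.02]
force: [0.5, -0.2, 0.5]
grip_width: 0.0741
```

Emit:
step_arm([
  {"x":-0.005,"y":0.035,"z":0,"ax":0,"ay":5.5,"az":0.5,"claw":0.074},
  {"x":-0.005,"y":0.035,"z":0,"ax":0,"ay":5.5,"az":0.5,"claw":0.074},
  {"x":-0.005,"y":0.035,"z":0,"ax":0,"ay":5.5,"az":0.5,"claw":0.074},
  {"x":-0.005,"y":0.035,"z":0,"ax":0,"ay":5.5,"az":0.5,"claw":0.074},
  {"x":-0.005,"y":0.035,"z":0,"ax":0,"ay":5.5,"az":0.5,"claw":0.074},
])

```text
time_s: 10.65
ee_pos: [0.4958, -0.1057, 0.2364]
eef_rot: [-3.138, -0.519, -0.027]
force: [1.6, -0.3, 0.0]
grip_width: 0.0739
```

```bash
python3 - <<'E'
from plan import *
rot=frame(2.35,27.9,-3.7); n=-rot.as_matrix()[:,2]
lid=np.array([.530,-.2215,.1435])
delta(lid+n*.06,rot)
E
```

```text
t 10.65 pos [ 0.4958 -0.1057  0.2364] F [ 1.65 -0.34  0.01] w 0.0739 q [-0.39 -0.15  1.96  0.24  0.86  1.09]
 turn first (tool axes deg) [ 1.58 -1.88  0.3 ]  then shift mm in TARGET tool axes [ -9.9 118.   35.9]  in CURRENT tool axes [-11.7 116.9  38.8]
```

Emit:
step_arm([
  {"x":-0.004,"y":0.035,"z":0,"ax":1.5,"ay":-1.9,"az":0.3,"claw":0.074},
  {"x":-0.004,"y":0.035,"z":0,"ax":0,"ay":0,"az":0,"claw":0.074},
  {"x":-0.002,"y":0.03,"z":0,"ax":0,"ay":0,"az":0,"claw":0.074},
  {"x":0,"y":0.005,"z":0.01,"ax":0,"ay":0,"az":0,"claw":0.074},
  {"x":0,"y":0,"z":0,"ax":0,"ay":0,"az":0,"claw":0.074},
])

```text
time_s: 11.07
ee_pos: [0.4821, -0.2197, 0.2174]
eef_rot: [-3.11, -0.493, -0.042]
force: [0.3, -0.5, -1.0]
grip_width: 0.0738
```

```bash
python3 - <<'E'
from wr import *
rot=frame(2.35,27.9,-3.7); n=-rot.as_matrix()[:,2]
lid=np.array([.530,-.2215,.1435])
delta(lid+n*.06,rot)
lids(*wristlook("v1"),lid,n)
E
```

```text
t 11.07 pos [ 0.4821 -0.2197  0.2174] F [ 0.27 -0.49 -1.03] w 0.0738 q [-0.67 -0.03  1.89  0.39  0.93  0.76]
 turn first (tool axes deg) [ 0.43 -0.4  -0.47]  then shift mm in TARGET tool axes [ 7.9  3.3 27.7]  in CURRENT tool axes [ 7.7  3.  27.7]
px [310. 181.] [ 281  125   60  114 6526] tool-frame rect centre mm [7.6 2.4] size [ 54.1 108.8] ang 89.88 z mean 87.2 normal [-0.469 -0.014  0.883] world c [ 0.5338 -0.2214  0.1462] normal in tool [ 0.005  0.003 -1.   ]
```

View pics/v1.png

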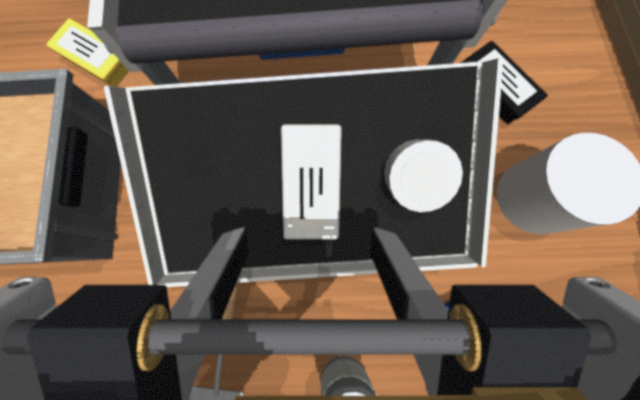

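Second tin at px (310,181), round tin at (423,176), 40 mm clear. I'll align and descend.

Emit:
step_arm([
  {"x":0.008,"y":0.0025,"z":0.025,"ax":0.2,"ay":-0.3,"az":0,"claw":0.074},
  {"x":0,"y":0,"z":0.03,"ax":0,"ay":0,"az":0,"claw":0.074},
  {"x":0,"y":0,"z":0.025,"ax":0,"ay":0,"az":0,"claw":0.074},
  {"x":0,"y":0,"z":0,"ax":0,"ay":0,"az":0,"claw":0.074},
])

```text
time_s: 11.45
ee_pos: [0.5303, -0.2172, 0.1528]
eef_rot: [-3.111, -0.492, -0.035]
force: [-1.0, 0.5, -1.4]
grip_width: 0.0735
```

```bash
python3 - <<'E'
from wr import *
rot=frame(2.35,27.9,-3.7); n=-rot.as_matrix()[:,2]
lid=np.array([.530,-.2215,.1435])
delta(lid-n*.055,rot)
lids(*wristlook("v2"),lid,n)
E
```

```text
t 11.45 pos [ 0.5303 -0.2172  0.1528] F [-1.01  0.48 -1.39] w 0.0735 q [-0.6   0.14  1.87  0.41  0.77  0.75]
 turn first (tool axes deg) [ 0.3  -0.38 -0.16]  then shift mm in TARGET tool axes [-4.4  4.6 63. ]  in CURRENT tool axes [-4.8  4.3 63. ]
px [314. 221.] [  275   149    80   147 11099] tool-frame rect centre mm [-4.3  4.5] size [ 54.2 110. ] ang 89.97 z mean 7.5 normal [-0.466 -0.016  0.885] world c [ 0.5355 -0.2215  0.1471] normal in tool [ 0.008  0.002 -1.   ]
```

Emit:
step_arm([
  {"x":-0.0055,"y":0.0055,"z":0.005,"ax":0.2,"ay":-0.5,"az":0,"claw":0.074},
  {"x":0,"y":0,"z":0.01,"ax":0,"ay":0,"az":0,"claw":0.074},
  {"x":0,"y":0,"z":0,"ax":0,"ay":0,"az":0,"claw":0.074},
])

```text
time_s: 11.75
ee_pos: [0.5328, -0.2215, 0.1419]
eef_rot: [-3.111, -0.488, -0.03]
force: [0.1, -0.4, -0.0]
grip_width: 0.0743
```

```bash
python3 - <<'E'
from wr import *
rot=frame(2.35,27.9,-3.7); n=-rot.as_matrix()[:,2]
lid=np.array([.530,-.2215,.1435])
delta(lid-n*.055,rot)
lids(*wristlook("v3"),lid,n)
E
```

```text
t 11.75 pos [ 0.5328 -0.2215  0.1419] F [ 0.11 -0.37 -0.  ] w 0.0743 q [-0.6   0.16  1.87  0.42  0.75  0.73]
 turn first (tool axes deg) [ 0.14 -0.12  0.09]  then shift mm in TARGET tool axes [-1.7  0.  52.2]  in CURRENT tool axes [-1.8 -0.1 52.2]
px [308. 222.] [  266   147    85   154 12196] tool-frame rect centre mm [-1.4 -0.2] size [109.7  54.2] ang 0.54 z mean -3.2 normal [-0.467 -0.018  0.884] world c [ 0.5358 -0.2215  0.1473] normal in tool [ 0.003  0.002 -1.   ]
```

View pics/v3.png

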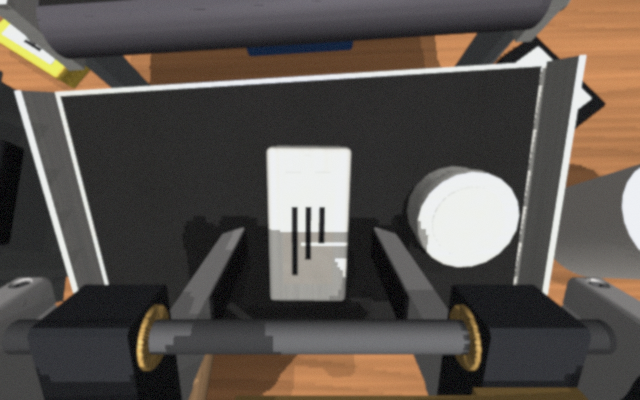

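Emit:
step_arm([
  {"x":-0.002,"y":0,"z":0.012,"ax":0,"ay":0,"az":0,"claw":0.074},
  {"x":-0.001,"y":0,"z":0.012,"ax":0,"ay":-0.2,"az":0,"claw":0.074},
  {"x":-0.001,"y":0,"z":0.01,"ax":0,"ay":0,"az":0,"claw":0.074},
  {"x":0,"y":0,"z":0,"ax":0,"ay":0,"az":0,"claw":0.074},
])

```text
time_s: 12.13
ee_pos: [0.5465, -0.2221, 0.1125]
eef_rot: [-3.114, -0.489, -0.03]
force: [-0.0, -0.3, -0.7]
grip_width: 0.0742
```

```bash
python3 - <<'E'
from wr import *
rot=frame(2.35,27.9,-3.7); n=-rot.as_matrix()[:,2]
lid=np.array([.530,-.2215,.1435])
delta(lid-n*.055,rot)
E
```

```text
t 12.13 pos [ 0.5465 -0.2221  0.1125] F [-0.01 -0.28 -0.65] w 0.0742 q [-0.59  0.23  1.86  0.44  0.68  0.71]
 turn first (tool axes deg) [ 0.33 -0.18  0.13]  then shift mm in TARGET tool axes [-0.1 -1.2 19.9]  in CURRENT tool axes [-0.1 -1.3 19.9]
```

Emit:
step_arm([
  {"x":0,"y":-0.0015,"z":0.008,"ax":0,"ay":0,"az":0,"claw":0.074},
  {"x":-0.001,"y":0,"z":0.006,"ax":0,"ay":0,"az":0,"claw":0.074},
  {"x":0,"y":0,"z":0.003,"ax":0,"ay":0,"az":0,"claw":0.074},
  {"x":0,"y":0,"z":0,"ax":0,"ay":0,"az":0,"claw":0.074},
])

```text
time_s: 12.47
ee_pos: [0.5545, -0.2201, 0.0958]
eef_rot: [-3.114, -0.489, -0.03]
force: [0.9, 0.0, -0.6]
grip_width: 0.0744
```

```bash
python3 - <<'E'
from wr import *
rot=frame(2.35,27.9,-3.7); n=-rot.as_matrix()[:,2]
lid=np.array([.530,-.2215,.1435])
delta(lid-n*.055,rot)
E
```

```text
t 12.47 pos [ 0.5545 -0.2201  0.0958] F [ 0.93  0.03 -0.64] w 0.0744 q [-0.57  0.27  1.86  0.46  0.65  0.7 ]
 turn first (tool axes deg) [ 0.32 -0.18  0.13]  then shift mm in TARGET tool axes [0.7 0.3 1.4]  in CURRENT tool axes [0.7 0.3 1.4]
```

Emit:
step_arm([
  {"x":0,"y":0,"z":0.001,"ax":0,"ay":0,"az":0,"claw":0.045},
  {"x":0,"y":0,"z":0,"ax":0,"ay":0,"az":0,"claw":0.045},
  {"x":0,"y":0,"z":0,"ax":0,"ay":0,"az":0,"claw":0.045},
  {"x":0,"y":0,"z":0,"ax":0,"ay":0,"az":0,"claw":0.045},
  {"x":0,"y":0,"z":0,"ax":0,"ay":0,"az":0,"claw":0.045},
], grip_force=25)

```text
time_s: 12.88
ee_pos: [0.5548, -0.2201, 0.095]
eef_rot: [-3.114, -0.489, -0.029]
force: [0.3, 0.8, -2.6]
grip_width: 0.0538
```

Emit:
step_arm([
  {"x":0,"y":0,"z":-0.01,"ax":0,"ay":0,"az":0,"claw":0.045},
  {"x":0,"y":0,"z":-0.02,"ax":0,"ay":0,"az":0,"claw":0.045},
  {"x":0,"y":0,"z":-0.025,"ax":0,"ay":0,"az":0,"claw":0.045},
  {"x":0,"y":0,"z":-0.035,"ax":0,"ay":0,"az":0,"claw":0.045},
  {"x":0,"y":0,"z":-0.035,"ax":0,"ay":0,"az":0,"claw":0.045},
])

```text
time_s: 13.3
ee_pos: [0.4912, -0.2195, 0.2031]
eef_rot: [-3.106, -0.476, -0.031]
force: [0.9, -0.2, -2.6]
grip_width: 0.0536
```

```bash
python3 - <<'E'
from tgt import *
tote(0,-.062,.24)
E
```

```text
t 13.3 pos [ 0.4912 -0.2195  0.2031] F [ 0.85 -0.23 -2.59] w 0.0536 q [-0.65  0.02  1.87  0.38  0.91  0.76]
 turn first (tool axes deg) [ -1.31 -27.3   -2.25]  then shift mm in TARGET tool axes [  85.2 -349.1  -36.9]  in CURRENT tool axes [  77.4 -352.6   10.8]
```

Emit:
step_arm([
  {"x":0,"y":-0.01,"z":-0.03,"ax":0,"ay":-4,"az":0,"claw":0.045},
  {"x":0.01,"y":-0.03,"z":-0.015,"ax":-0.3,"ay":-5.5,"az":-0.5,"claw":0.045},
  {"x":0.012,"y":-0.035,"z":-0.01,"ax":-0.3,"ay":-5.5,"az":-0.5,"claw":0.045},
  {"x":0.012,"y":-0.035,"z":0,"ax":-0.3,"ay":-5.5,"az":-0.5,"claw":0.045},
  {"x":0.012,"y":-0.035,"z":0,"ax":-0.3,"ay":-4.5,"az":-0.5,"claw":0.045},
])

```text
time_s: 13.72
ee_pos: [0.5065, -0.0807, 0.2825]
eef_rot: [3.129, -0.037, -0.009]
force: [1.0, -0.5, -3.3]
grip_width: 0.0538
```

```bash
python3 - <<'E'
from tgt import *
tote(0,-.062,.2)
E
```

```text
t 13.72 pos [ 0.5065 -0.0807  0.2825] F [ 0.97 -0.48 -3.27] w 0.0538 q [-0.23  0.13  1.49 -0.    1.48  1.35]
 turn first (tool axes deg) [ 0.77 -2.11 -1.51]  then shift mm in TARGET tool axes [  67.5 -210.6   82.5]  in CURRENT tool axes [  58.8 -213.3   82. ]
```

Emit:
step_arm([
  {"x":0.011,"y":-0.036,"z":0,"ax":0.8,"ay":-2.0,"az":-1.5,"claw":0.045},
  {"x":0.012,"y":-0.036,"z":0,"ax":0,"ay":0,"az":0,"claw":0.045},
  {"x":0.012,"y":-0.036,"z":0,"ax":0,"ay":0,"az":0,"claw":0.045},
  {"x":0.011,"y":-0.036,"z":0,"ax":0,"ay":0,"az":0,"claw":0.045},
  {"x":0.005,"y":-0.02,"z":0.015,"ax":0,"ay":0,"az":0,"claw":0.045},
])

```text
time_s: 14.13
ee_pos: [0.5572, 0.0941, 0.2731]
eef_rot: [3.139, -0.001, 0.018]
force: [0.0, -1.3, -3.7]
grip_width: 0.0539
```

Emit:
step_arm([
  {"x":0,"y":0,"z":0.015,"ax":0,"ay":0,"az":0,"claw":0.045},
  {"x":0,"y":0,"z":0,"ax":0,"ay":0,"az":0,"claw":0.045},
])

```text
time_s: 14.3
ee_pos: [0.5562, 0.0984, 0.2559]
eef_rot: [3.138, 0.002, 0.022]
force: [-0.3, 0.2, -2.6]
grip_width: 0.0533
```

```bash
python3 - <<'E'
from tgt import *
tote(0,-.062,.1)
from wr import *
o,im,P=wristlook("v4")
f,cx,cy,_=cam("wrist",o); M=vision.camera_params("wrist")['mount']
Q=cloud(np.load("pics/v4.npy"),(f,cx,cy,M))*1e3
m=(abs(Q[...,1])<20)&(Q[...,0]>-15)&(Q[...,0]<60)&(abs(Q[...,2]+55)<12)
q=Q[m]; A=np.c_[q[:,:2],np.ones(len(q))]; w=np.linalg.lstsq(A,q[:,2],rcond=None)[0]; print("held lid",w, q[:,0].max())
E
```

```text
t 14.3 pos [0.5562 0.0984 0.2559] F [-0.34  0.18 -2.59] w 0.0533 q [ 0.11  0.29  1.36 -0.    1.5   1.66]
 turn first (tool axes deg) [0.18 0.13 0.27]  then shift mm in TARGET tool axes [ 14.7 -32.4 155.9]  in CURRENT tool axes [ 15.2 -32.8 155.8]
held lid [ 1.76245050e-02  2.17149273e-03 -5.54362401e+01] 55.67257721259701
```

View pics/v4.png

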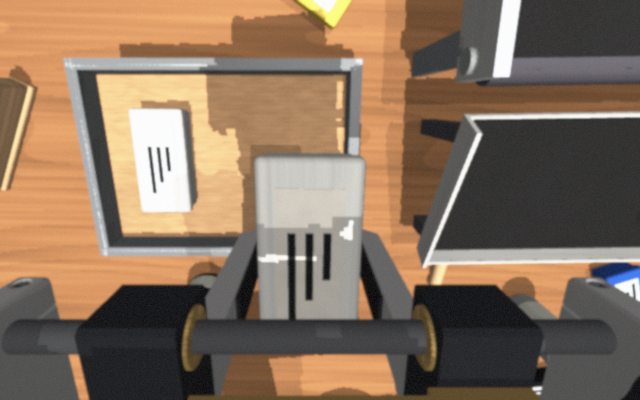

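Tin A is at px (162,160) in the tote and tin B is held level, still 32 mm right of its spot. Shift, then descend.

Emit:
step_arm([
  {"x":0.015,"y":-0.033,"z":0,"ax":0,"ay":1.2,"az":0.3,"claw":0.045},
  {"x":0,"y":0,"z":0.03,"ax":0,"ay":0,"az":0,"claw":0.045},
  {"x":0,"y":0,"z":0.035,"ax":0,"ay":0,"az":0,"claw":0.045},
  {"x":0,"y":0,"z":0.025,"ax":0,"ay":0,"az":0,"claw":0.045},
  {"x":0,"y":0,"z":0,"ax":0,"ay":0,"az":0,"claw":0.045},
])

```text
time_s: 14.77
ee_pos: [0.5751, 0.1284, 0.1737]
eef_rot: [3.139, -0.032, 0.01]
force: [-0.6, 0.3, -3.8]
grip_width: 0.0538
```

```bash
python3 - <<'E'
from tgt import *
tote(0,-.062,.07)
E
```

```text
t 14.77 pos [0.5751 0.1284 0.1737] F [-0.57  0.3  -3.79] w 0.0538 q [ 0.16  0.37  1.44 -0.01  1.3   1.72]
 turn first (tool axes deg) [ 0.15 -1.82 -0.42]  then shift mm in TARGET tool axes [ -4.8  -2.7 103.7]  in CURRENT tool axes [ -8.1  -2.9 103.5]
```

Emit:
step_arm([
  {"x":-0.005,"y":-0.002,"z":0.02,"ax":0,"ay":-0.9,"az":-0.4,"claw":0.045},
  {"x":0,"y":0,"z":0.025,"ax":0,"ay":0,"az":0,"claw":0.045},
  {"x":0,"y":0,"z":0.02,"ax":0,"ay":0,"az":0,"claw":0.045},
  {"x":0,"y":0,"z":0.008,"ax":0,"ay":0,"az":0,"claw":0.045},
  {"x":0,"y":0,"z":0,"ax":0,"ay":0,"az":0,"claw":0.045},
])

```text
time_s: 15.18
ee_pos: [0.5754, 0.1264, 0.1098]
eef_rot: [3.14, -0.026, 0.011]
force: [0.2, 0.8, -2.9]
grip_width: 0.0534
```

```bash
python3 - <<'E'
from tgt import *
tote(0,-.062,.07)
E
```

```text
t 15.18 pos [0.5754 0.1264 0.1098] F [ 0.17  0.78 -2.93] w 0.0534 q [ 0.16  0.43  1.51 -0.01  1.18  1.72]
 turn first (tool axes deg) [ 0.11 -1.48 -0.35]  then shift mm in TARGET tool axes [-5.1 -4.7 39.8]  in CURRENT tool axes [-6.1 -4.8 39.6]
```

Emit:
step_arm([
  {"x":-0.004,"y":-0.003,"z":0.008,"ax":0,"ay":-0.6,"az":0,"claw":0.045},
  {"x":0,"y":0,"z":0.008,"ax":0,"ay":0,"az":0,"claw":0.045},
  {"x":0,"y":0,"z":0.006,"ax":0,"ay":0,"az":0,"claw":0.045},
  {"x":0,"y":0,"z":0.003,"ax":0,"ay":0,"az":0,"claw":0.045},
])

```text
time_s: 15.52
ee_pos: [0.5745, 0.129, 0.0896]
eef_rot: [3.141, -0.022, 0.01]
force: [0.6, -0.4, -3.2]
grip_width: 0.0541
```

Emit:
step_arm([
  {"x":0,"y":0,"z":0.003,"ax":0,"ay":0,"az":0,"claw":0.045},
])

```text
time_s: 15.6
ee_pos: [0.5748, 0.129, 0.0867]
eef_rot: [3.141, -0.023, 0.01]
force: [-0.5, -0.5, -2.4]
grip_width: 0.0538
```

Emit:
step_arm([
  {"x":0,"y":0,"z":0.002,"ax":0,"ay":0,"az":0,"claw":0.045},
])

```text
time_s: 15.68
ee_pos: [0.5748, 0.129, 0.0845]
eef_rot: [3.141, -0.023, 0.01]
force: [0.2, -0.2, -2.9]
grip_width: 0.054
```

Emit:
step_arm([
  {"x":0,"y":0,"z":0.003,"ax":0,"ay":0,"az":0,"claw":0.045},
  {"x":0,"y":0,"z":0.003,"ax":0,"ay":0,"az":0,"claw":0.045},
])

```text
time_s: 15.85
ee_pos: [0.5752, 0.1291, 0.0785]
eef_rot: [3.141, -0.024, 0.01]
force: [-0.3, 0.3, -2.6]
grip_width: 0.0539
```

Emit:
step_arm([
  {"x":0,"y":0,"z":0.002,"ax":0,"ay":0,"az":0,"claw":0.045},
])

```text
time_s: 15.93
ee_pos: [0.5752, 0.1292, 0.0762]
eef_rot: [3.141, -0.024, 0.01]
force: [0.9, 0.2, -2.5]
grip_width: 0.054
```

Emit:
step_arm([
  {"x":0,"y":0,"z":0.002,"ax":0,"ay":0,"az":0,"claw":0.045},
])

```text
time_s: 16.02
ee_pos: [0.5753, 0.1291, 0.074]
eef_rot: [3.141, -0.024, 0.01]
force: [0.3, -0.1, -2.7]
grip_width: 0.0539
```

Emit:
step_arm([
  {"x":0,"y":0,"z":0.001,"ax":0,"ay":0,"az":0,"claw":0.045},
])

```text
time_s: 16.1
ee_pos: [0.5753, 0.1291, 0.0726]
eef_rot: [3.141, -0.023, 0.01]
force: [-0.8, 0.0, -2.1]
grip_width: 0.0541
```

Emit:
step_arm([
  {"x":0,"y":0,"z":0.0015,"ax":0,"ay":0,"az":0,"claw":0.045},
])

```text
time_s: 16.18
ee_pos: [0.5754, 0.1292, 0.0711]
eef_rot: [3.141, -0.024, 0.01]
force: [0.5, 0.1, 0.7]
grip_width: 0.0535
```

Emit:
step_arm([
  {"x":0,"y":0,"z":0.0005,"ax":0,"ay":0,"az":0,"claw":0.045},
])

```text
time_s: 16.27
ee_pos: [0.5755, 0.1291, 0.0707]
eef_rot: [3.141, -0.024, 0.01]
force: [-0.8, -0.2, 2.3]
grip_width: 0.0536
```

Contact felt at 0.0711, pressed to about 5 N net. Release and retreat.

Emit:
step_arm([
  {"x":0,"y":0,"z":0,"ax":0,"ay":0,"az":0,"claw":0.07},
  {"x":0,"y":0,"z":0,"ax":0,"ay":0,"az":0,"claw":0.07},
  {"x":0,"y":0,"z":0,"ax":0,"ay":0,"az":0,"claw":0.07},
  {"x":0,"y":0,"z":0,"ax":0,"ay":0,"az":0,"claw":0.07},
])

```text
time_s: 16.6
ee_pos: [0.5762, 0.1293, 0.0717]
eef_rot: [3.141, -0.026, 0.01]
force: [-0.1, 0.4, -0.5]
grip_width: 0.0702
```

Emit:
step_arm([
  {"x":0,"y":0,"z":-0.015,"ax":0,"ay":0,"az":0,"claw":0.07},
  {"x":0,"y":0,"z":-0.03,"ax":0,"ay":0,"az":0,"claw":0.07},
  {"x":0,"y":0,"z":-0.04,"ax":0,"ay":0,"az":0,"claw":0.07},
  {"x":0,"y":0,"z":-0.04,"ax":0,"ay":0,"az":0,"claw":0.07},
  {"x":0,"y":0,"z":-0.03,"ax":0,"ay":0,"az":0,"claw":0.07},
])

```text
time_s: 17.02
ee_pos: [0.569, 0.1287, 0.2253]
eef_rot: [3.139, -0.013, 0.01]
force: [0.4, -0.3, 0.3]
grip_width: 0.0698
```

```bash
python3 - <<'E'
from wr import *
delta(np.array([.57,.13,.3]),frame(1,0,0))
o,im,P=wristlook("v5")
for c in ([.572,.2538,.1255],[.573,.129,.1255]): lids(o,im,P,np.array(c),np.array([0,0,1.]))
p,d=vision.camera("scene"); cv2.imwrite("pics/scene1.png",p[:,:,::-1])
p,d=vision.camera("top"); cv2.imwrite("pics/top1.png",p[:,:,::-1])
E
```

```text
t 17.02 pos [0.569  0.1287 0.2253] F [ 0.41 -0.27  0.29] w 0.0698 q [ 0.16  0.34  1.36 -0.    1.43  1.72]
 turn first (tool axes deg) [ 0.14 -0.72 -0.43]  then shift mm in TARGET tool axes [  1.   -1.3 -74.7]  in CURRENT tool axes [  1.9  -1.1 -74.6]
px [180. 181.] [ 146  127   67  110 6204] tool-frame rect centre mm [   4.3 -124.5] size [ 53.9 109.3] ang 89.96 z mean 100.3 normal [ 0.003 -0.017  1.   ] world c [0.5777 0.2517 0.125 ] normal in tool [ 0.016  0.019 -1.   ]
px [308. 180.] [ 280  126   57  111 6029] tool-frame rect centre mm [ 4.4 -0.1] size [110.5  54.1] ang 0.43 z mean 100.3 normal [0.001 0.003 1.   ] world c [0.5793 0.1287 0.1252] normal in tool [ 0.014 -0.001 -1.   ]
```

View pics/v5.png

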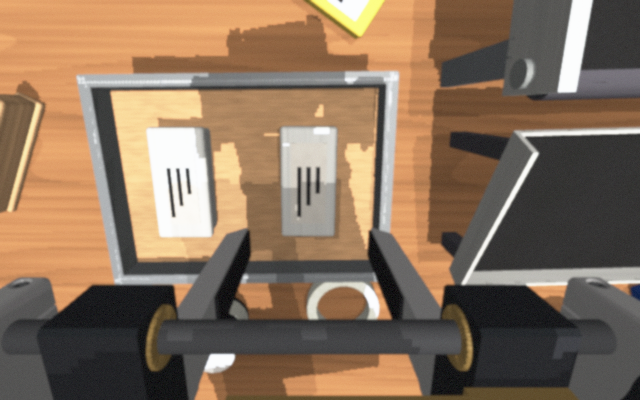

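View pics/scene1.png

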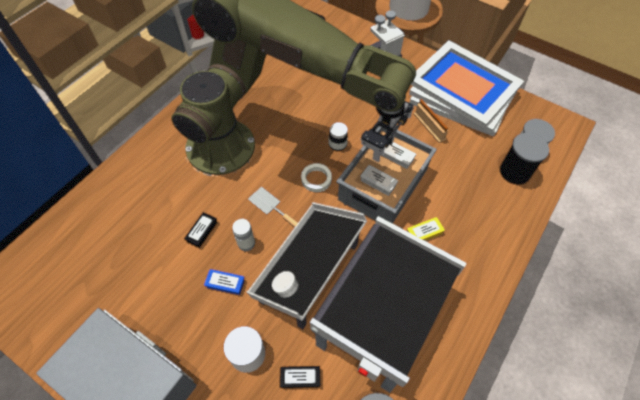

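View pics/top1.png

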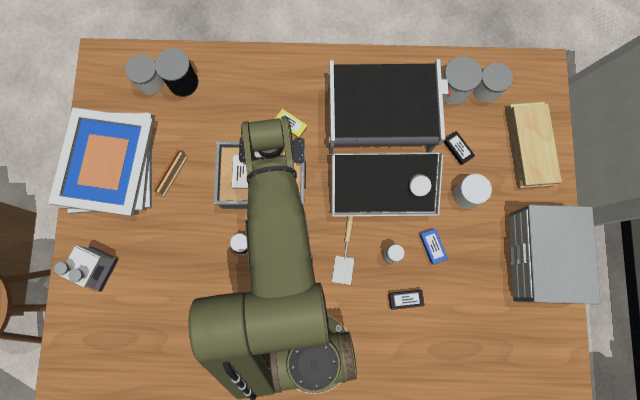

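Both tins lie flat side by side: wrist px (180,181) and (308,180), both lids at z 0.125. The round tin is still in the tray at top px (420,185), where it was at the start, and the other items are unmoved. The arm is clear of everything, so I'll lift a bit, settle and hand in.

Emit:
step_arm([
  {"x":0,"y":0,"z":-0.03,"ax":0,"ay":0,"az":0,"claw":0.07},
  {"x":0,"y":0,"z":-0.02,"ax":0,"ay":0,"az":0,"claw":0.07},
  {"x":0,"y":0,"z":0,"ax":0,"ay":0,"az":0,"claw":0.07},
  {"x":0,"y":0,"z":0,"ax":0,"ay":0,"az":0,"claw":0.07},
])

```text
time_s: 17.5
ee_pos: [0.5677, 0.1287, 0.27]
eef_rot: [3.138, -0.007, 0.01]
force: [-0.2, -0.4, -0.6]
grip_width: 0.07
```

```bash
python3 -c "
from station import ticket
print(ticket.hand_in())"
```

```text
the job is handed in; nothing more can be done
None
```

Both rectangular tins are in the tote, lying flat and lid up, side by side on the layer board about 70 mm apart. I handed the job in at 17.5 s. It reports no verdict.

- **Setting down:** I lowered each tin in 0.5–3 mm steps until the wrist force showed contact, at a reported height of about 0.071 m both times. The net contact force was about 5–6 N when I released each one.
- **Last checks:** In the wrist depth picture both lids were at 0.125 m. Tin B was level to a fraction of a degree. Tin A read about 1° off level in the last view, where it lay off to one side, but under 0.5° when seen from directly above. The round tin was still in the tray, and the other items looked unmoved in the top and scene pictures.
- **What disagreed:** The fingers really end about 28 mm short of the reported TCP, contrary to the description. Because of this, my first grip on tin A closed over its lid, with a brief force of about 12 N. The tin did not move. I reopened, allowed for the offset, and the grips on both tins then held.

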